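# Put the spray cups away in the sloped rack

### The arm

A 6-joint arm with a two-finger parallel gripper is mounted at the origin on the work surface. World frame = base frame: x ahead of the robot, y to its left, z up, the work surface at z = 0. Lengths are in m, angles in rad, forces in N, time in s.
With the tool pointing down it reaches from about 0.275 to 0.825 m from the base axis. Payload 4.9 kg.
Tool frame: the origin (TCP) lies midway between the tips of the shut fingers; the grasp point (between the pads) lies 19 mm behind it (bot.grip_depth is the distance from the TCP to the grasp point, in m); y points along the fingers, x is the direction in which the jaws open and shut, and the axes are right-handed (so a half turn about y gives the same grasp; the last joint's range is limited). The gripper opens to 85 mm and grips with 20 to 120 N. Pads are 22 mm wide; open, the fingers measure 114 mm over their backs; the gripper's body (76 mm by 85 mm) begins 54 mm behind the grasp point. The pads swing forward as they close: fully open they stand 13 mm farther back than shut.
Start: joints at [-1.316, 0.326, -0.193, 1.052, 0, 1.437], TCP at [0.209, -0.509, 0.208] pointing down, gripper open.
Joint ranges: [-2.65, 2.65], [-0.97, 1.79], [-1.3, 1.35], [-1.93, 2.1], [-1.47, 1.37], [-3.14, 3.14]. Speed limits (rad/s): [2.57, 2.57, 3.14, 3.14, 3.14, 3.14].

### API

Orientations are given as a unit quaternion [w, x, y, z].
In Python, from cell import bot gives the robot as it stands. Calls block until the motion is done:
- bot.move_pose(position, orientation): joint-space move of the TCP to a pose.
- bot.move_linear(position, speed=0.15, rotation=None, until_force=None): straight line of the TCP; rotation=None keeps the orientation; speed is the mean speed in m/s. With until_force (N) it stops when the force on the tool has changed by that much, and returns True; else False.
- bot.goto_joints(angles): joint-space move.
- bot.set_gripper(opening, grasp_force=None): opening from 0.0 (shut) to 1.0 (fully open); grasp_force is the grip in N (None keeps the last); returns when the fingers have stopped.
- bot.wait(seconds).
- bot.solve_ik(position, orientation): joint angles nearest the present ones, or None.
- bot.camera(name): name is "scene" or "top" or "wrist"; returns the picture (400x640x3 uint8, red, green, blue); there is no depth.
- bot.calibration(name): a dict with "mtx" (3x3 intrinsics, pixels), "k1" (the pictures are not rectified: a ray, as slopes to the right and down, at radius r is drawn at 1 + k1 r^2 times it, then the intrinsics apply), "extrinsics" (4x4, takes a point from world to camera coordinates); the wrist camera has in their place "hand_eye" (4x4, takes a point from camera to tool coordinates, whose origin is the TCP and whose axes are the tool frame's). Camera axes: x right, y down, z forward; pixel columns grow to the right and rows downward; lengths in m; the calibration is good to about 2 mm. A picture is of the moment at which its call begins: read the wrist's pose just before it. calibration takes no time and is no camera call.
A pose or a line that the arm cannot do raises bot.PlanningError and nothing moves.
- bot.close_job(): hands the job in, once; it reports no verdict.
Trained networks look in the newest picture that a camera, given by its name, has taken for a name from the list of things; names that differ only in an ending like _2 or _b are one class to them, and where a whole thing is asked for, a point or a joint stands for the part that bears it (a point fixed in the world has none). Each returns a list of dicts, best first, with "confidence" (0 to 1); they miss things now and then, are a little off and sometimes report something else, mostly with a low value. They report only what shows in the picture. A call takes as long as a camera call. They do not tell look-alikes from the thing itself.
- bot.search_frame(camera, thing): "bbox" ([left, top, width, height] in pixels, round what is visible of it).
Readings, each from a call of its own:
- bot.read_clock(): time.
- bot.read_joint_positions(): joint angles.
- bot.read_joint_vel(): joint speeds.
- bot.read_joint_efforts(): joint torques, N m.
- bot.read_position(): TCP position.
- bot.read_tool_rot(): TCP orientation.
- bot.read_ft_force(): force on the tool from outside, world axes, zero at the start.
- bot.read_moment(): the same for the moment, N m.
- bot.read_gripper_width(): opening from 0.0 (shut) to 1.0 (fully open).
Only numpy, scipy, OpenCV 4.12 (cv2) and the standard library are available. Lean on these libraries where they do the work, as an engineer would, in place of code of your own. Each camera call takes 0.05 s, during which the arm holds its last target.

### The job

Put the two lidded metal spray cups that stand near the sloped rack, one on each side of it, away in the rack, the large cup in the wide lane and the small cup in the narrow lane: set each one upright on the open upper part of its lane and slide it down under the wire guard until it rests against the stop at the low end. Leave both standing there, bottom flat on the lane and lid up, without tipping a cup over on the way. Leave the bottle, the polish tin and the brush where they are.

Things in the scene. Friction and masses are not known exactly. Their poses are not given: they have to be found in the camera images.
- deck: Sloped grey rack floor, tilted 15 deg, high end nearest the robot. Origin: floor surface, mid-width, foot of the end stop, 30 mm above the table. Own axes (used for all rack sizes): x down the slope to the stop, y across (left looking downhill), z square off the floor. Floor from x = -200 mm (open upper edge) to 0; stop 24 mm high. Cups do not slide unaided (friction about 0.6, a 1 to 2 N push).
- wide_lane (a point): Foot of the stop at the middle of the wide lane, on the floor (deck x = 0, y = +28 mm; axes as the deck). The lane runs up the slope from here, 64 mm wide between walls 14 mm high and 6 mm thick.
- narrow_lane (a point): Foot of the stop at the middle of the narrow lane, on the floor (deck x = 0, y = -35 mm; axes as the deck). The lane is 50 mm wide between the same 14 mm walls.
- guard_edge (a point): Mid-point of the upper edge wire of the fixed wire guard (deck x = -75, z = 81 mm). Five wires, 5 mm thick, too close for a finger, cover x = 0 to -78 mm, underside 78 mm off the floor, on posts at y = +-76 mm, x = -10 and -58. Uphill of it is open. To push a cup home, reach under this edge with shut fingers pointing down and downhill about 25 to 30 deg from vertical (40 to 45 off deck z).
- big_cup_center (a point): Centre, half-way up, of the large cup: a steel cylinder with a flush aluminium lid, 56 mm in diameter, 62 mm high, about 260 g, standing upright on the table (z axis up through the lid). Its 3 mm vent stud on the lid is looks only. Resting against the stop its centre is at x = -28, y = about +28, z = 31 mm on the deck.
- small_cup_center (a point): Centre, half-way up, of the small cup: the same shape, 44 mm in diameter, 52 mm high, about 160 g, standing upright on the table. (The row of coloured-lid cups at the right-hand edge of the table is scenery.) Resting against the stop its centre is at x = -22, y = about -35, z = 26 mm on the deck.
- solvent: Bystander: closed amber bottle, 60 mm in diameter, 130 mm high; origin at the centre of its underside.
- polish_tin: Bystander: flat round tin, dark side and pale lid, 76 mm in diameter, 30 mm high; origin at the centre of its underside.
- brush: Bystander: brush lying on the table; origin at its underside near its middle, x towards the bristles.
Mind the look-alikes: they are no part of the job. What is shaped like the part that bears big_cup_center but orange is not meant. What is shaped like the part that bears small_cup_center but brown is not meant.

How it is judged:
By the outcome, as a careful person would: the job done as asked, in the order asked, and still so for the second after the job is handed in, with the robot touching nothing.
It also fails if it takes over 67 s, if anything falls off the work surface, if the arm or the gripper's body presses on something with over 40 N, if the wrist force passes 120 N, or if a joint passes its speed limit or range.

## Working session

There is one attempt and no reset: what is moved stays moved. The work goes in short steps, each a Python script; the robot and the scene stay as the last script left them, time stands still between calls to the robot, and variables do not carry over. Pictures are saved under pics/ and viewed, and the job is handed in when it is done.

```bash
mkdir -p pics; ls
python3 - <<'E'
from cell import bot
import cv2,numpy as np
for c in ["scene","top","wrist"]:
    im=bot.camera(c); cv2.imwrite(f"pics/{c}0.png",im[:,:,::-1])
    for t in (["deck","guard_edge","big_cup_center","small_cup_center","solvent","polish_tin","brush"] if c!="wrist" else []):
        print(c,t,[(np.round(d["bbox"]).tolist(),round(d["confidence"],2)) for d in bot.search_frame(c,t)])
    k=bot.calibration(c); print({a:np.round(b,4).tolist() for a,b in k.items()})
print(bot.read_clock(),bot.read_tool_rot(),bot.grip_depth)
E
```

```text
pics
scene deck [([294.0, 201.0, 76.0, 91.0], 0.89)]
scene guard_edge [([291.0, 201.0, 83.0, 91.0], 0.65)]
scene big_cup_center [([392.0, 249.0, 30.0, 31.0], 0.61)]
scene small_cup_center [([291.0, 135.0, 15.0, 28.0], 0.6), ([265.0, 149.0, 14.0, 26.0], 0.5), ([293.0, 204.0, 78.0, 89.0], 0.27)]
scene solvent [([435.0, 300.0, 36.0, 37.0], 0.64), ([294.0, 204.0, 78.0, 88.0], 0.59)]
scene polish_tin [([217.0, 194.0, 28.0, 28.0], 0.72), ([265.0, 152.0, 17.0, 24.0], 0.3)]
scene brush [([189.0, 145.0, 53.0, 35.0], 0.97)]
{'mtx': [[420.4229, 0.0, 325.619], [0.0, 420.4229, 198.712], [0.0, 0.0, 1.0]], 'k1': 0.0243, 'extrinsics': [[-0.504, 0.8636, -0.0127, 0.3147], [0.7111, 0.4065, -0.5736, -0.2805], [-0.4902, -0.2981, -0.819, 1.4278], [0.0, 0.0, 0.0, 1.0]]}
top deck [([254.0, 131.0, 66.0, 90.0], 0.96)]
top guard_edge [([256.0, 135.0, 67.0, 83.0], 0.83), ([163.0, 159.0, 29.0, 26.0], 0.26)]
top big_cup_center [([218.0, 187.0, 24.0, 24.0], 0.7), ([183.0, 205.0, 22.0, 20.0], 0.63)]
top small_cup_center [([387.0, 266.0, 19.0, 12.0], 0.74), ([257.0, 136.0, 63.0, 86.0], 0.37)]
top solvent [([161.0, 158.0, 31.0, 25.0], 0.97), ([399.0, 161.0, 22.0, 27.0], 0.27)]
top polish_tin [([399.0, 162.0, 24.0, 25.0], 0.73)]
top brush [([452.0, 183.0, 24.0, 65.0], 0.95)]
{'mtx': [[491.7478, 0.0, 316.5042], [0.0, 491.7478, 196.2711], [0.0, 0.0, 1.0]], 'k1': -0.0961, 'extrinsics': [[-0.0053, -0.9999, 0.0085, -0.0485], [-0.9844, 0.0037, -0.1756, 0.5523], [0.1756, -0.0093, -0.9844, 1.3043], [0.0, 0.0, 0.0, 1.0]]}
{'mtx': [[309.1489, 0.0, 316.0027], [0.0, 309.1489, 194.277], [0.0, 0.0, 1.0]], 'k1': -0.0571, 'hand_eye': [[1.0, -0.0002, 0.0015, 0.001], [-0.0015, -0.3184, 0.948, -0.1653], [0.0003, -0.948, -0.3184, 0.0807], [0.0, 0.0, 0.0, 1.0]]}
0.85 [-0.58716086  0.58719012 -0.39396819  0.39400374] 0.0187
```

Run:
```python
import cv2
a=cv2.imread("pics/scene0.png");b=cv2.imread("pics/top0.png")
cv2.imwrite("pics/sc.png",cv2.resize(a[110:360,170:490],None,fx=2.4,fy=2.4,interpolation=cv2.INTER_CUBIC))
cv2.imwrite("pics/tc.png",cv2.resize(b[110:310,140:500],None,fx=2.2,fy=2.2,interpolation=cv2.INTER_CUBIC))
```

```text
(no output)
```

View pics/sc.png

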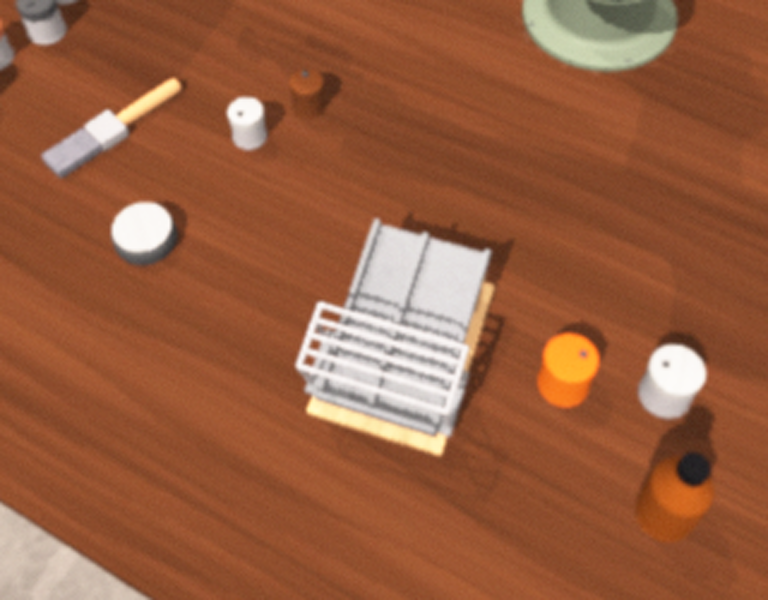

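View pics/tc.png

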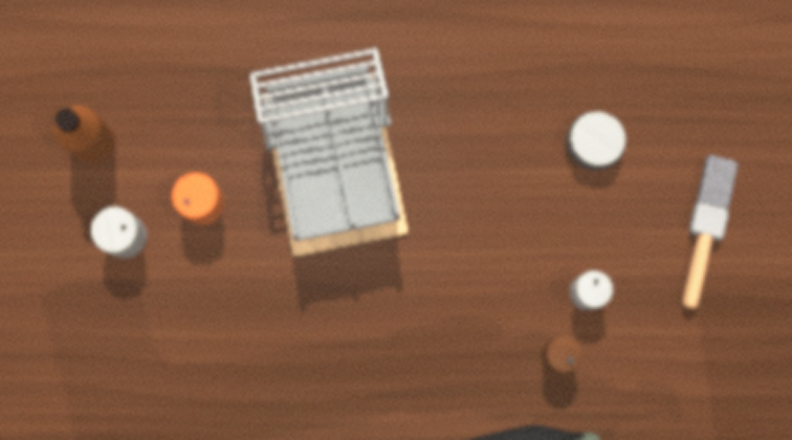

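View pics/top0.png

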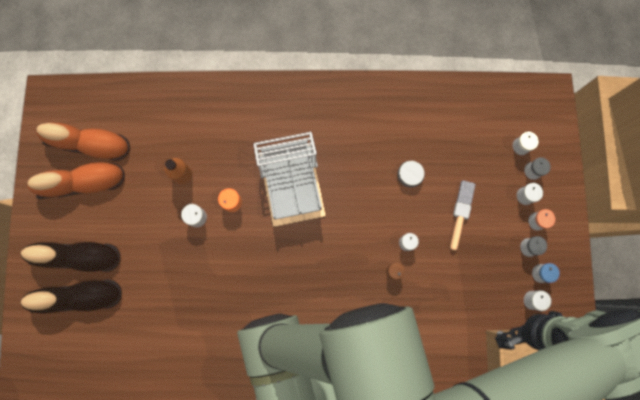

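The top view shows the white big cup's lid at about (193,213) with the orange look-alike on its right. The white small cup's lid is at about (411,241) with the brown one below it. The rack is at about (287,180). Next I'll compute positions and fit the deck pose.

```bash
cat > h.py <<'E'
import numpy as np,cv2
from scipy.spatial.transform import Rotation as R
from scipy.optimize import least_squares
from cell import bot
def cam(c,pose=None):
    k=bot.calibration(c)
    if c=="wrist":
        p,q=pose; T=np.eye(4);T[:3,:3]=R.from_quat(np.r_[q[1:],q[0]]).as_matrix();T[:3,3]=p
        E=np.linalg.inv(T@np.array(k["hand_eye"]))
    else: E=np.array(k["extrinsics"])
    return np.array(k["mtx"]),k["k1"],E
def proj(C,P):
    K,k1,E=C; P=np.atleast_2d(P)
    return cv2.projectPoints(P.astype(float),cv2.Rodrigues(E[:3,:3])[0],E[:3,3],K,np.array([k1,0,0,0,0.]))[0].reshape(-1,2)
def back(C,uv,z):
    K,k1,E=C
    r=cv2.undistortPoints(np.array([[uv]],float),K,np.array([k1,0,0,0,0.])).ravel()
    Rm=E[:3,:3]; o=-Rm.T@E[:3,3]; d=Rm.T@np.r_[r,1]
    return o+d*(z-o[2])/d[2]
def deckR(yaw): return R.from_euler('zy',[yaw,np.deg2rad(15)]).as_matrix()
def deck2w(d,P):
    return np.atleast_2d(P)@deckR(d[2]).T+np.r_[d[0],d[1],.03]
def q4(M):
    q=R.from_matrix(M).as_quat(); return np.r_[q[3],q[:3]]
E
python3 - <<'E'
from h import *
T=cam("top");S=cam("scene")
for n,uv,z in [("big",(192.7,213.2),.062),("small",(410.9,241.4),.052),("orange",(229.1,199.1),.062),("brown",(395.5,271),.052),("bottlecap",(170.5,164.5),.13),("tin",(411.6,173),.03)]:
    print(n,np.round(back(T,uv,z),4))
for n,uv,z in [("big",(170+676/2.4,110+366/2.4),.062),("small",(170+247/2.4,110+108/2.4),.052),("orange",(170+572/2.4,110+356/2.4),.062),("brown",(170+306/2.4,110+78/2.4),.052),("bottlecap",(170+694/2.4,110+466/2.4),.13)]:
    print(n,np.round(back(S,uv,z),4))
a=cv2.imread("pics/scene0.png");b=cv2.imread("pics/top0.png")
cv2.imwrite("pics/sc2.png",cv2.resize(a[195:305,285:385],None,fx=6,fy=5.4,interpolation=cv2.INTER_CUBIC))
cv2.imwrite("pics/tc2.png",cv2.resize(b[125:230,245:335],None,fx=6,fy=5.7,interpolation=cv2.INTER_CUBIC))
E
```

```text
big [0.5042 0.2861 0.062 ]
small [ 0.426  -0.3069  0.052 ]
orange [0.5428 0.1875 0.062 ]
brown [ 0.3466 -0.2624  0.052 ]
bottlecap [0.624  0.3337 0.13  ]
tin [ 0.6214 -0.3208  0.03  ]
big [0.5007 0.2905 0.062 ]
small [ 0.4231 -0.3006  0.052 ]
orange [0.5436 0.1933 0.062 ]
brown [ 0.3436 -0.2634  0.052 ]
bottlecap [0.627 0.338 0.13 ]
```

View pics/tc2.png

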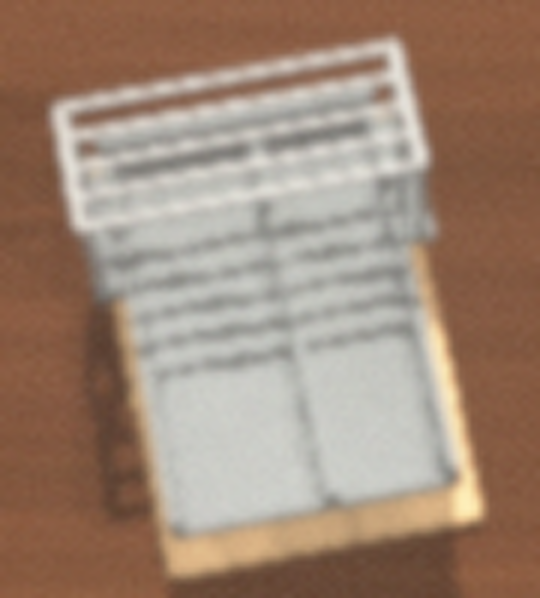

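View pics/sc2.png

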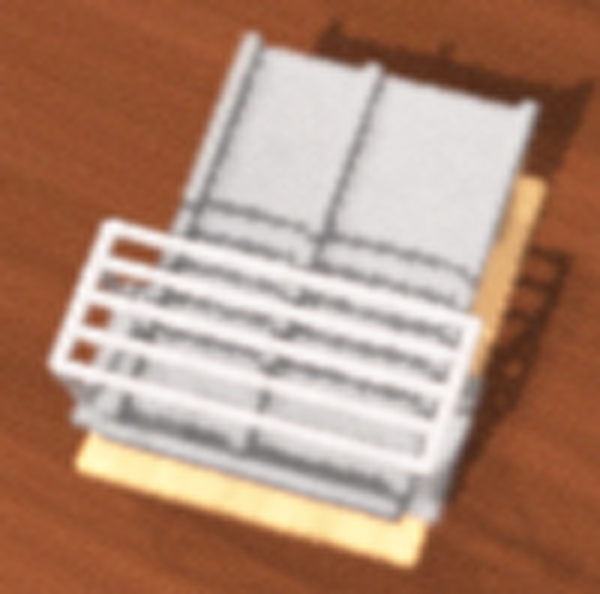

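```bash
cat > fit0.py <<'E'
from h import *
T=cam("top");S=cam("scene")
P=np.array([[-75,76,81],[-75,-76,81],[-2.5,76,81],[-2.5,-76,81],[-200,-7,14]])/1e3
t=np.array([[80,222],[425,160],[62,107],[397,45],[332,494]])/[6,5.7]+[245,125]
P2=np.array([[-75,76,81],[-75,-76,81],[-2.5,76,81],[-2.5,-76,81],[-200,-63,14],[-200,-7,14],[-200,63,14]])/1e3
s=np.array([[475,325],[108,228],[430,465],[58,362],[250,38],[375,70],[528,105]])/[6,5.4]+[285,195]
ft=lambda d:(proj(T,deck2w(d,P))-t).ravel()
fs=lambda d:(proj(S,deck2w(d,P2))-s).ravel()
d0=[.62,.05,.15]
if __name__=="__main__":
  for f in (ft,fs,lambda d:np.r_[ft(d),fs(d)]):
    r=least_squares(f,d0); print(np.round(r.x,4)); print(np.round(r.fun.reshape(-1,2),1).tolist())
E
python3 fit0.py
```

```text
[0.6858 0.0401 0.2071]
[[0.9, 1.1], [0.2, 1.4], [-0.5, -1.9], [-0.8, -1.2], [0.1, 0.4]]
[0.6852 0.044  0.2016]
[[-0.3, -2.0], [0.5, -0.5], [-1.4, 1.9], [-0.8, 3.1], [1.1, -0.4], [0.4, -1.4], [0.7, -1.5]]
[0.6854 0.0422 0.2005]
[[-0.1, 1.1], [-0.7, 1.7], [-1.3, -1.9], [-1.6, -0.9], [-1.2, 0.7], [-1.0, -2.2], [-0.1, -0.7], [-2.1, 1.7], [-1.5, 2.8], [0.6, -0.6], [-0.2, -1.6], [0.1, -1.7]]
```

```bash
cat >> h.py <<'E'
def down(a):  # tool down, tool z horizontal at angle a
    z=np.array([np.cos(a),np.sin(a),0]);y=np.array([0,0,-1.]);return np.c_[np.cross(y,z),y,z]
def place_rot(D,s):   # fingers along -deck z, tool z = s*deck x
    y=-D[:,2]; z=s*D[:,0]; return np.c_[np.cross(y,z),y,z]
def push_rot(D,s,a):  # fingers tilted a off -deck z toward downhill
    a=np.deg2rad(a); y=-np.cos(a)*D[:,2]+np.sin(a)*D[:,0]
    z=s*(np.cos(a)*D[:,0]+np.sin(a)*D[:,2]); return np.c_[np.cross(y,z),y,z]
E
python3 - <<'E'
from h import *
q=bot.read_tool_rot(); M=R.from_quat(np.r_[q[1:],q[0]]).as_matrix(); print(np.round(M,2))
d=[.6854,.0422,.2005];D=deckR(d[2])
def t(n,p,M):
    j=bot.solve_ik(np.array(p),q4(M)); print(n,np.round(p,3),None if j is None else np.round(j,2))
for s in (1,-1):
    print("s",s); off=0 if s==1 else np.pi
    for c,al in (((.502,.288,.02),.52),((.425,-.304,.015),-.62)):
        for a in (d[2],al,0): t("pick%.2f"%a,c,down(a+off)); t("  up",np.r_[c[:2],.2],down(a+off))
    for y in (.028,-.035):
        for x in (-.135,):
            t("place",deck2w(d,[x,y,.02])[0],place_rot(D,s));t("above",deck2w(d,[x,y,.12])[0],place_rot(D,s))
        for x in (-.2,-.055):
            for a in (40,43): t("push%d"%a,deck2w(d,[x,y,.015])[0],push_rot(D,s,a))
    t("look",deck2w(d,[-.12,0,0])[0]+[-s*.0,0,.28],down(d[2]+off))
E
```

```text
[[ 0.38  0.    0.93]
 [-0.93 -0.    0.38]
 [ 0.   -1.   -0.  ]]
s 1
pick0.20 [0.502 0.288 0.02 ] [ 0.39  0.57 -0.35  0.66  0.   -2.95]
  up [0.502 0.288 0.2  ] [ 0.39  0.38 -0.13  1.06  0.   -2.95]
pick0.52 [0.502 0.288 0.02 ] [ 0.39  0.57 -0.35  0.66  0.    3.01]
  up [0.502 0.288 0.2  ] [ 0.39  0.38 -0.13  1.06  0.    3.01]
pick0.00 [0.502 0.288 0.02 ] [ 0.39  0.57 -0.35  0.66  0.   -2.75]
  up [0.502 0.288 0.2  ] [ 0.39  0.38 -0.13  1.06  0.   -2.75]
pick0.20 [ 0.425 -0.304  0.015] [-0.76  0.49 -0.51  0.57  0.    2.18]
  up [ 0.425 -0.304  0.2  ] [-0.76  0.28 -0.28  1.01  0.    2.18]
pick-0.62 [ 0.425 -0.304  0.015] [-0.76  0.49 -0.51  0.57  0.    3.  ]
  up [ 0.425 -0.304  0.2  ] [-0.76  0.28 -0.28  1.01  0.    3.  ]
pick0.00 [ 0.425 -0.304  0.015] [-0.76  0.49 -0.51  0.57  0.    2.38]
  up [ 0.425 -0.304  0.2  ] [-0.76  0.28 -0.28  1.01  0.    2.38]
place [0.557 0.043 0.085] [-0.05  0.66 -0.01  1.16 -0.01  2.89]
above [0.583 0.043 0.182] [-0.05  0.64  0.2   1.4  -0.01  2.9 ]
push40 [0.495 0.03  0.097] [-0.24  0.1  -0.96  0.12  0.22  2.76]
push43 [0.495 0.03  0.097] [-0.26  0.09 
[... 1584 characters left out ...]
-0.24  0.1  -0.96  0.12  0.22 -0.38]
push43 [0.495 0.03  0.097] [-0.26  0.09 -1.01  0.03  0.25 -0.38]
push40 [0.632 0.059 0.06 ] [-0.11  0.39 -0.69  0.09  0.17 -0.26]
push43 [0.632 0.059 0.06 ] [-0.12  0.38 -0.74 -0.01  0.19 -0.26]
place [ 0.57  -0.019  0.082] [-0.14  0.68  0.02  1.17 -0.04 -0.34]
above [ 0.595 -0.019  0.178] [-0.14  0.66  0.23  1.4  -0.04 -0.33]
push40 [ 0.507 -0.032  0.093] [-0.39  0.15 -0.91  0.16  0.28 -0.52]
push43 [ 0.507 -0.032  0.093] [-0.41  0.14 -0.96  0.08  0.31 -0.53]
push40 [ 0.644 -0.003  0.057] [-0.23  0.41 -0.65  0.12  0.22 -0.37]
push43 [ 0.644 -0.003  0.057] [-0.24  0.4  -0.7   0.03  0.24 -0.37]
look [0.572 0.018 0.34 ] [-0.1   0.32  0.14  1.38  0.   -0.3 ]
```

Run:
```python
from h import *
d=[.6854,.0422,.2005]
def snap(n):
    p,q=bot.read_position(),bot.read_tool_rot(); im=bot.camera("wrist")
    cv2.imwrite(f"pics/{n}.png",im[:,:,::-1]); np.savez(f"{n}.npz",p=p,q=q)
bot.move_pose(deck2w(d,[-.11,0,0])[0]+[0,0,.2],q4(down(d[2]+np.pi)));snap("wr")
bot.move_pose([.502,.288,.2],q4(down(d[2]+np.pi)));snap("wb")
print(bot.search_frame("wrist","big_cup_center"),bot.read_clock())
```

```text
[{'bbox': [193.8, 159.9, 63.5, 57.7], 'confidence': 0.6}, {'bbox': [292.2, 139.8, 55.4, 60.0], 'confidence': 0.57}] 4.4167
```

View pics/wr.png

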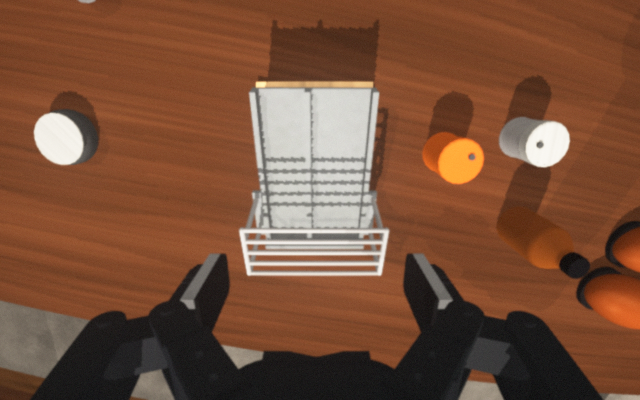

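View pics/wb.png

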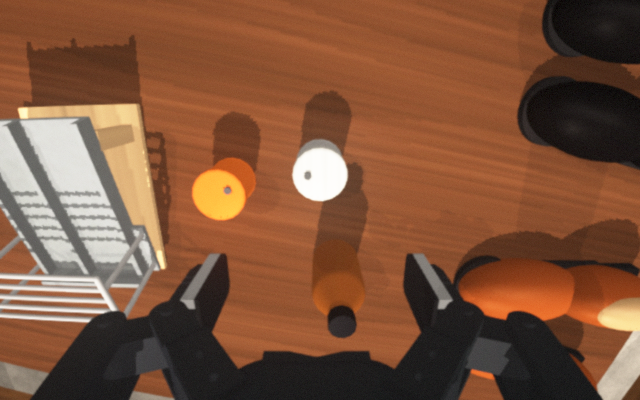

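The wrist views show the rack square on and the big white cup's lid at about (320,174). I'll zoom in on both and refine.

Run:
```python
from h import *
a=cv2.imread("pics/wr.png")
cv2.imwrite("pics/wr2.png",cv2.resize(a[75:285,230:400],None,fx=4,fy=2.8,interpolation=cv2.INTER_CUBIC))
b=cv2.imread("pics/wb.png");z=np.load("wb.npz");C=cam("wrist",(z["p"],z["q"]))
hsv=cv2.cvtColor(b,cv2.COLOR_BGR2HSV);m=((hsv[...,1]<30)&(hsv[...,2]>215)).astype(np.uint8)
m[:, :270]=0;m[:,370:]=0;m[250:]=0
m=cv2.morphologyEx(m,cv2.MORPH_CLOSE,np.ones((9,9)))
c=max(cv2.findContours(m,0,2)[0],key=cv2.contourArea);e=cv2.fitEllipse(c);print(e)
print(back(C,e[0],.062))
for q in [(.056/2)]:
  pass
cc=back(C,e[0],.062);th=np.linspace(0,6.28,40);
for uv in proj(C,cc+.028*np.c_[np.cos(th),np.sin(th),0*th]): cv2.circle(b,tuple(int(round(v)) for v in uv),0,(0,0,255),-1)
cv2.imwrite("pics/wb2.png",cv2.resize(b[120:240,260:380],None,fx=4,fy=4))
```

```text
((319.6703186035156, 173.89047241210938), (51.73796081542969, 53.16284942626953), 85.28846740722656)
[0.4999167  0.28866112 0.062     ]
```

View pics/wr2.png

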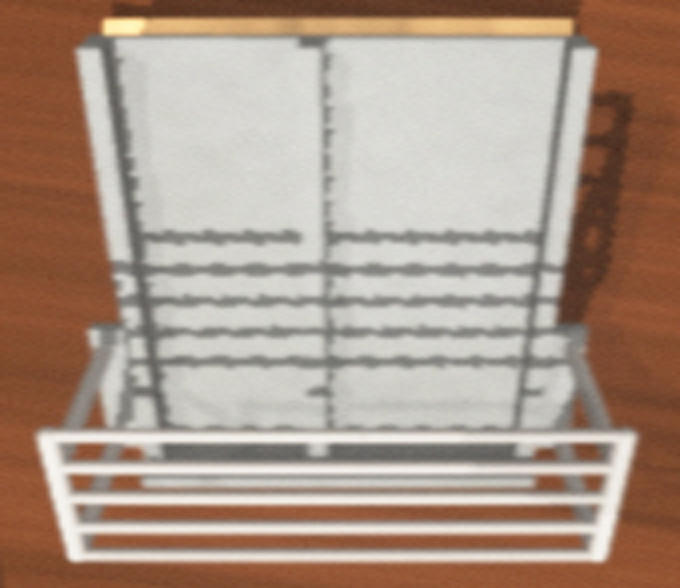

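View pics/wb2.png

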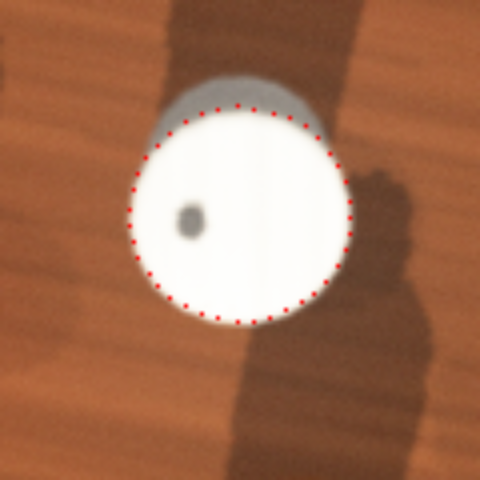

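```bash
cat > fit1.py <<'E'
from h import *
import fit0
z=np.load("wr.npz");W=cam("wrist",(z["p"],z["q"]))
w=np.array([[40,437],[634,437],[74,555],[604,555],[78,45],[597,45],[326,41]])/[4,2.8]+[230,75]-.3
def mw(p):
    d=p[:3];g=p[3];f=p[4]
    return np.array([[-.075,-g,.081],[-.075,g,.081],[f,-g,.081],[f,g,.081],[-.2,-.066,.014],[-.2,.066,.014],[-.2,-.004,.014]])
fw=lambda p:(proj(W,deck2w(p,mw(p)))-w).ravel()
def fts(p):
    d=p[:3];P=fit0.P.copy();P[2:4,0]=p[4];P2=fit0.P2.copy();P2[2:4,0]=p[4]
    return np.r_[(proj(fit0.T,deck2w(d,P))-fit0.t).ravel(),(proj(fit0.S,deck2w(d,P2))-fit0.s).ravel()]
p0=[.685,.042,.2,.077,-.005]
for f in (fw,fts,lambda p:np.r_[fw(p),fts(p)]):
    r=least_squares(f,p0);print(np.round(r.x,4));print(np.round(r.fun.reshape(-1,2),1).tolist())
E
python3 fit1.py
```

```text
[ 0.686   0.0415  0.2138  0.0781 -0.0083]
[[0.1, -3.1], [-0.3, -0.5], [0.6, -1.7], [0.9, 1.7], [0.4, 1.1], [0.1, 0.1], [-1.6, 1.8]]
[ 0.6887  0.0429  0.1994  0.077  -0.0116]
[[-0.4, -0.1], [-1.0, 0.6], [-1.1, -0.3], [-1.1, 0.8], [-1.5, -0.5], [-1.3, -1.0], [-0.5, 0.4], [-1.4, -0.9], [-0.7, 0.3], [0.3, 0.3], [-0.5, -0.6], [-0.1, -0.6]]
[ 0.6864  0.0418  0.2114  0.0781 -0.009 ]
[[0.5, -2.8], [-0.0, 0.1], [0.7, -1.9], [1.1, 1.7], [1.1, 1.4], [0.8, 0.8], [-0.9, 2.3], [0.4, 1.0], [-0.3, 1.1], [-0.7, 0.0], [-1.0, 0.5], [-0.2, 0.1], [-1.6, -2.4], [-0.9, -0.3], [-1.6, -1.2], [-1.1, 0.7], [-0.6, -0.4], [-1.3, -1.6], [-0.9, -1.9]]
```

```bash
cat >> fit1.py <<'E'
def fw2(p):
    K,k1,E=W; E=E.copy(); E[:3]=R.from_rotvec(p[5:8]).as_matrix()@E[:3]
    return (proj((K,k1,E),deck2w(p,mw(p)))-w).ravel()
def cs(p): # top & scene with pixel shifts
    r=fts(p); n=len(fit0.P)*2
    r[:n]+=np.tile(p[8:10],n//2); r[n:]+=np.tile(p[10:12],len(fit0.P2)); return r
f=lambda p:np.r_[fw2(p)*1.5,cs(p),np.array(p[5:8])/.004,np.array(p[8:12])/1.]
r=least_squares(f,p0+[0]*7);print(np.round(r.x,4));print(np.round(r.fun.reshape(-1)[:38].reshape(-1,2),1).tolist())
J=r.jac;print(np.sqrt(np.diag(np.linalg.inv(J.T@J)))[:3])
E
python3 fit1.py|tail -3
```

```text
-0.8452  0.3937  1.0475]
[[0.3, -4.2], [-0.5, -0.7], [0.5, -2.6], [1.1, 1.9], [0.7, 1.6], [0.3, 0.5], [-2.1, 2.8], [0.6, 0.5], [-0.1, 0.8], [-0.4, -0.5], [-0.6, 0.2], [-0.2, -0.2], [-0.5, -1.5], [0.2, 0.5], [-0.7, -0.3], [-0.1, 1.4], [0.6, 0.4], [-0.1, -0.7], [0.2, -0.9]]
[0.00109435 0.00120451 0.00415789]
```

```bash
python3 - <<'E'
from h import *
z=np.load("wr.npz");q=z["q"];print(z["p"],q);print(R.from_quat(np.r_[q[1:],q[0]]).as_matrix().round(4)); print(np.arctan2(0.19912,.98))
W=cam("wrist",(z["p"],q));print(W[2].round(3))
z=np.load("wb.npz");print(z["p"],z["q"])
E
python3 fit1.py|tail -4|head -2
python3 - <<'E'
import sys;sys.path.insert(0,'.')
from h import *
import fit1 as F
for yaw in (.2,.21):
    p=[.686,.0415,yaw,.0781,-.0083];print(np.round(proj(F.W,deck2w(p,F.mw(p)))-F.w,1).tolist())
E
```

```text
[0.58125705 0.01952956 0.25779135] [ 0.44782511 -0.44781796 -0.54711927  0.54733193]
[[-1.978e-01 -2.000e-04 -9.802e-01]
 [ 9.802e-01 -2.000e-04 -1.978e-01]
 [-2.000e-04 -1.000e+00  2.000e-04]]
0.20045490172263364
[[-0.198  0.98  -0.002  0.098]
 [ 0.929  0.188  0.318 -0.6  ]
 [ 0.312  0.061 -0.948  0.245]
 [ 0.     0.     0.     1.   ]]
[0.5028513  0.2871586  0.20033245] [-0.44747623  0.44810073  0.54737044 -0.54713468]
[ 0.6852  0.0427  0.2079  0.078  -0.0091 -0.002  -0.0055 -0.0058  0.654
 -0.8452  0.3937  1.0475]
[ 0.686   0.0415  0.2138  0.0781 -0.0083]
[[0.1, -3.1], [-0.3, -0.5], [0.6, -1.7], [0.9, 1.7], [0.4, 1.1], [0.1, 0.1], [-1.6, 1.8]]
[ 0.6887  0.0429  0.1994  0.077  -0.0116]
[[-0.4, -0.1], [-1.0, 0.6], [-1.1, -0.3], [-1.1, 0.8], [-1.5, -0.5], [-1.3, -1.0], [-0.5, 0.4], [-1.4, -0.9], [-0.7, 0.3], [0.3, 0.3], [-0.5, -0.6], [-0.1, -0.6]]
[ 0.6864  0.0418  0.2114  0.0781 -0.009 ]
[[0.5, -2.8], [-0.0, 0.1], [0.7, -1.9], [1.1, 1.7], [1.1, 1.4], [0.8, 0.8], [-0.9, 2.3], [0.4, 1.0], [-0.3, 1.1], [-0.7, 0.0], [-1.0, 0.5], [-0.2, 0.1], [-1.6, -2.4], [-0.9, -0.3], [-1.6, -1.2], [-1.1, 0.7], [-0.6, -0.4], [-1.3, -1.6], [-0.9, -1.9]]
[ 0.6852  0.0427  0.2079  0.078  -0.0091 -0.002  -0.0055 -0.0058  0.654
 -0.8452  0.3937  1.0475]
[[0.3, -4.2], [-0.5, -0.7], [0.5, -2.6], [1.1, 1.9], [0.7, 1.6], [0.3, 0.5], [-2.1, 2.8], [0.6, 0.5], [-0.1, 0.8], [-0.4, -0.5], [-0.6, 0.2], [-0.2, -0.2], [-0.5, -1.5], [0.2, 0.5], [-0.7, -0.3], [-0.1, 1.4], [0.6, 0.4], [-0.1, -0.7], [0.2, -0.9]]
[0.00109435 0.00120451 0.00415789]
[[0.9, -3.8], [0.5, 0.3], [0.6, -2.3], [0.8, 2.3], [3.0, 0.2], [2.8, 1.0], [1.2, 1.8]]
[[0.4, -3.3], [-0.1, -0.3], [0.6, -1.9], [0.8, 1.9], [1.1, 0.9], [0.9, 0.4], [-0.8, 1.8]]
```

Found a bug: lower-case 'zy' means extrinsic rotations. I'll fix it to the intrinsic form.

```bash
sed -i "s/'zy'/'ZY'/" h.py; python3 fit1.py
python3 - <<'E'
from h import *
print(deckR(.2).round(3))
E
```

```text
[ 0.6864  0.0371  0.1983  0.078  -0.0082]
[[0.4, -1.7], [0.1, -1.4], [-0.2, -0.1], [0.0, 0.2], [0.1, 0.4], [0.5, 0.6], [-0.8, 1.7]]
[ 0.6892  0.0391  0.1936  0.0772 -0.0118]
[[-0.7, 0.3], [-1.4, 0.1], [-1.0, 0.2], [-1.2, 0.4], [-1.3, -0.7], [-0.9, -0.1], [-0.3, -0.3], [-1.3, -0.2], [-0.8, -0.4], [-0.0, -0.6], [-0.7, -0.9], [-0.4, -0.2]]
[ 0.6869  0.0376  0.198   0.078  -0.0091]
[[0.8, -1.3], [0.4, -1.0], [-0.0, -0.2], [0.4, 0.1], [0.5, 0.9], [0.8, 1.1], [-0.4, 2.2], [-0.1, 1.2], [-0.8, 0.8], [-0.6, 0.3], [-0.9, 0.2], [-0.4, 0.1], [-1.1, -1.3], [-0.4, -1.2], [-1.7, -0.2], [-1.2, -0.2], [-0.4, -1.5], [-1.1, -1.9], [-0.8, -1.3]]
[ 6.8580e-01  3.7500e-02  1.9810e-01  7.7900e-02 -9.1000e-03 -1.8000e-03
 -1.5000e-03 -4.0000e-04  4.4800e-01 -7.5390e-01  6.8780e-01  1.2298e+00]
[[0.7, -2.3], [0.1, -2.0], [-0.5, -0.5], [0.1, -0.2], [0.1, 0.8], [0.7, 1.0], [-1.2, 2.7], [0.4, 0.8], [-0.3, 0.4], [-0.2, -0.1], [-0.4, -0.2], [0.1, -0.3], [-0.2, -0.4], [0.5, -0.3], [-0.8, 0.6], [-0.3, 0.6], [0.4, -0.5], [-0.3, -0.9], [0.0, -0.3]]
[0.00109072 0.0011626  0.00393086]
[[ 0.947 -0.199  0.254]
 [ 0.192  0.98   0.051]
 [-0.259  0.     0.966]]
```

Much better: all the cameras agree, with the deck at (0.686, 0.0375) and yaw 0.198. I'll pick the big cup now.

```bash
cat >> h.py <<'E'
d=np.array([.686,.0375,.198]);D=deckR(d[2])
def dk(x,y,z): return deck2w(d,[x,y,z])[0]
def snap(n):
    p,q=bot.read_position(),bot.read_tool_rot(); im=bot.camera("wrist")
    cv2.imwrite(f"pics/{n}.png",im[:,:,::-1]); np.savez(f"{n}.npz",p=p,q=q)
def shot(c,n): cv2.imwrite(f"pics/{n}.png",bot.camera(c)[:,:,::-1])
E
python3 - <<'E'
from h import *
c=np.array([.5005,.2885]);M=q4(down(d[2]+np.pi))
bot.move_pose(np.r_[c,.11],M)
print(bot.move_linear(np.r_[c,.021],.12,until_force=8))
bot.set_gripper(0.0,50);print(bot.read_gripper_width(),bot.read_position(),bot.read_ft_force())
bot.move_linear(np.r_[c,.2],.2)
print(bot.read_gripper_width(),bot.read_ft_force())
snap("wb3");bot.move_pose(dk(-.135,.028,.12),q4(place_rot(D,-1)))
snap("wb4");print(bot.read_clock(),bot.read_position()-dk(-.135,.028,.12))
E
```

```text
False
0.63523618636406 [0.50111319 0.28911619 0.0223373 ] [-1.25054869  0.16725396  6.4259078 ]
0.6361453502120387 [ 0.26079383 -0.14439367 -2.53386654]
8.3167 [-0.00038488  0.00174366  0.00025011]
```

View pics/wb4.png

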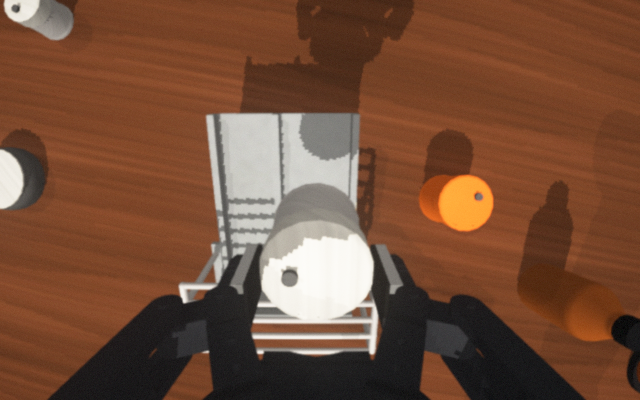

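```bash
python3 - <<'E'
from h import *
g=lambda:(bot.read_position()-np.r_[d[:2],.03])@D
print("err",g())
off=np.array([0,.0,0])
bot.move_linear(dk(-.135,.028,.045),.12); e=g();print(e)
dy=.028-e[1]; dx=-.135-e[0]
bot.move_linear(dk(-.135+dx,.028+dy,.034),.05);print(g(),bot.read_ft_force())
print(bot.move_linear(dk(-.135+dx,.028+dy,.016),.03,until_force=3),g(),bot.read_ft_force())
snap("wb5");shot("scene","s5");print(bot.read_clock())
E
python3 - <<'E'
import cv2
a=cv2.imread("pics/s5.png")
cv2.imwrite("pics/s5c.png",cv2.resize(a[150:320,260:420],None,fx=4,fy=3.5,interpolation=cv2.INTER_CUBIC))
E
```

```text
err [-0.13509793  0.0297853   0.12023269]
[-0.13455698  0.02828098  0.0459613 ]
[-0.1357172   0.02772341  0.03369039] [ 0.38371012  0.50089278 -2.45286921]
True [-0.13500104  0.02759828  0.02291826] [0.53094121 0.697212   3.11388335]
10.0
```

View pics/wb5.png

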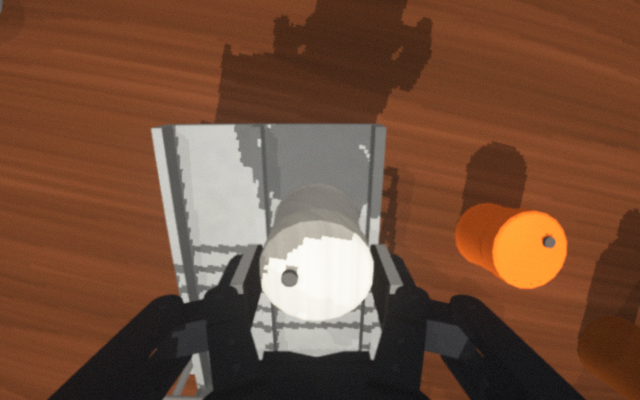

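View pics/s5c.png

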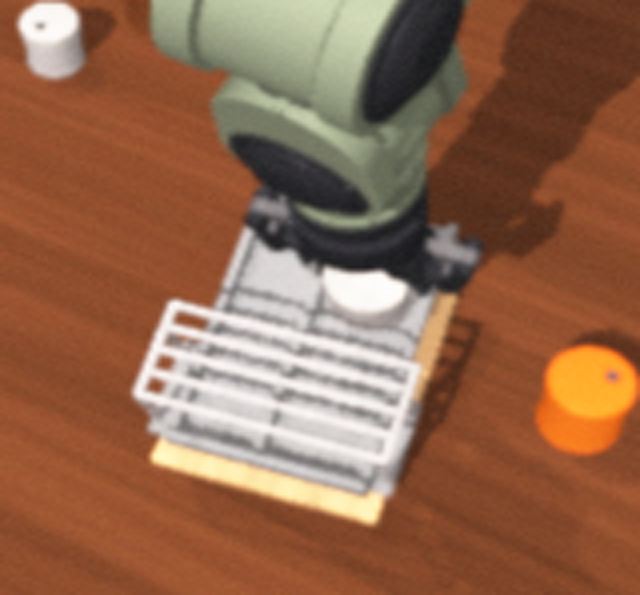

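The cup is in the wide lane and in contact with the floor: contact height 22.9 mm against 22.3 mm expected. Release, then look.

```bash
python3 - <<'E'
from h import *
g=lambda:(bot.read_position()-np.r_[d[:2],.03])@D
bot.set_gripper(0.9)
e=g();bot.move_linear(dk(e[0],e[1],.11),.15)
bot.set_gripper(0.0)
bot.move_pose(dk(-.215,.028,.09),q4(push_rot(D,-1,43)))
snap("wb6");shot("scene","s6");shot("top","t6");print(bot.read_clock(),g(),bot.read_gripper_width(),bot.read_ft_force())
E
python3 - <<'E'
import cv2,numpy as np
a=cv2.imread("pics/s6.png");b=cv2.imread("pics/wb6.png")
cv2.imwrite("pics/s6c.png",cv2.resize(a[150:320,260:420],None,fx=4,fy=3.5,interpolation=cv2.INTER_CUBIC))
E
```

```text
12.9667 [-0.21345059  0.02734711  0.09116545] 0.004893726510748313 [-0.01005107  0.0503582  -0.29249671]
```

View pics/wb6.png

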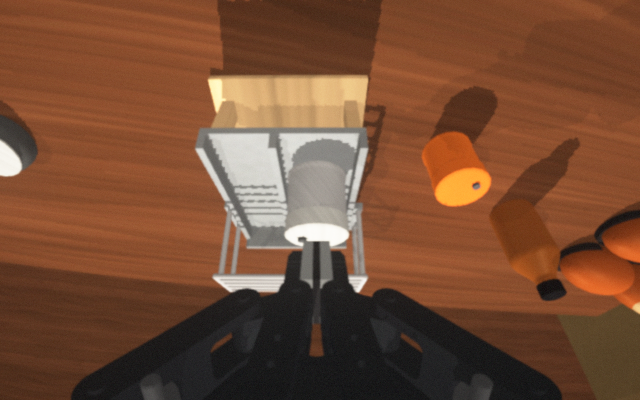

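View pics/s6c.png

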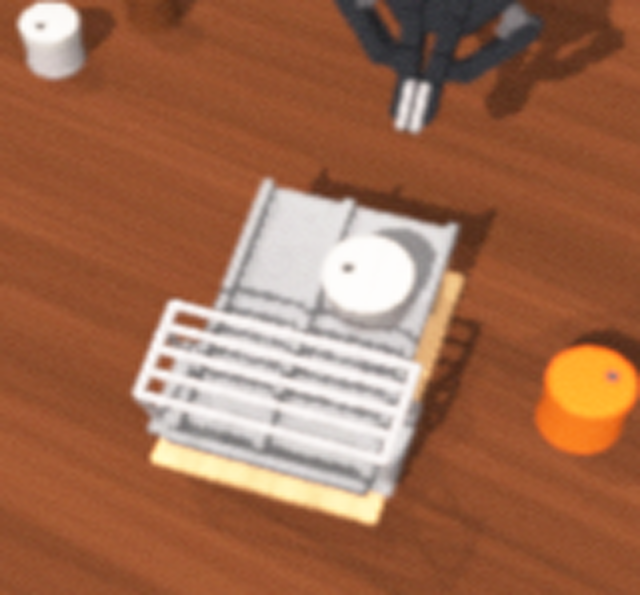

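The cup is upright in the wide lane and clear of the guard, and the fingers are shut. Push.

```bash
python3 - <<'E'
from h import *
g=lambda:(bot.read_position()-np.r_[d[:2],.03])@D
bot.move_linear(dk(-.2,.028,.035),.12);print(g())
bot.move_linear(dk(-.192,.028,.017),.08);e=g();print(e,bot.read_ft_force())
dz=.017-e[2]; dy=.028-e[1]
r=bot.move_linear(dk(-.085,.028+dy,.017+dz),.05,until_force=12);print(r,g(),bot.read_ft_force())
if not r:
    r=bot.move_linear(dk(-.052,.028+dy,.017+dz),.02,until_force=7);print(r,g(),bot.read_ft_force())
snap("wb7");shot("scene","s7");shot("top","t7");print(bot.read_clock())
E
python3 - <<'E'
import cv2,numpy as np
a=cv2.imread("pics/s7.png");b=cv2.imread("pics/wb7.png")
cv2.imwrite("pics/s7c.png",cv2.resize(a[150:320,260:420],None,fx=4,fy=3.5,interpolation=cv2.INTER_CUBIC))
E
```

```text
[-0.19953379  0.02789927  0.03522095]
[-0.19188915  0.02798454  0.0173963 ] [0.28381592 0.09597966 0.31477359]
False [-0.08511804  0.02801184  0.01655657] [ 0.25118281 -0.61680406 -0.52840265]
False [-0.05201966  0.02799771  0.01662968] [-1.00501173 -0.44057362 -0.78072165]
18.2333
```

View pics/wb7.png

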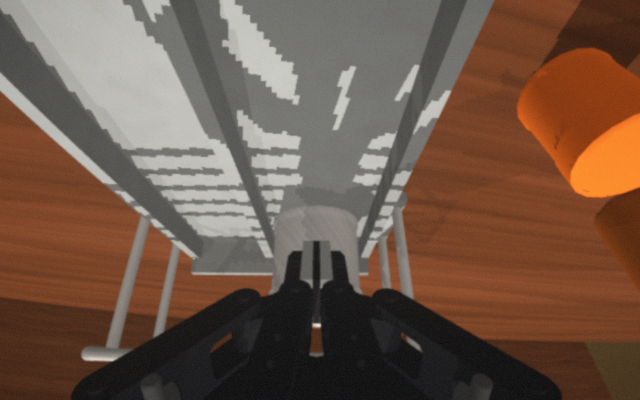

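View pics/s7c.png

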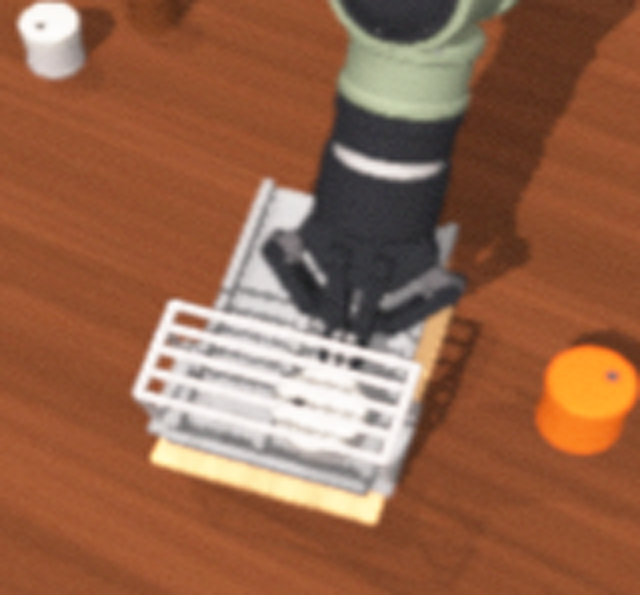

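Only a light push force so far and no stop contact. Creep on.

```bash
python3 - <<'E'
from h import *
g=lambda:(bot.read_position()-np.r_[d[:2],.03])@D
print(bot.read_ft_force())
r=bot.move_linear(dk(-.044,.028,.0205),.015,until_force=4);print(r,g(),bot.read_ft_force()@D)
shot("scene","s8");snap("wb8");print(bot.read_clock())
E
python3 - <<'E'
import cv2,numpy as np
a=cv2.imread("pics/s8.png")
cv2.imwrite("pics/s8c.png",cv2.resize(a[200:300,285:385],None,fx=6,fy=6,interpolation=cv2.INTER_CUBIC))
E
```

```text
[-0.32782893  0.14931181  0.21183447]
False [-0.04408222  0.02806058  0.02036932] [-0.07518948  0.56174801 -0.74122874]
19.075
```

View pics/s8c.png

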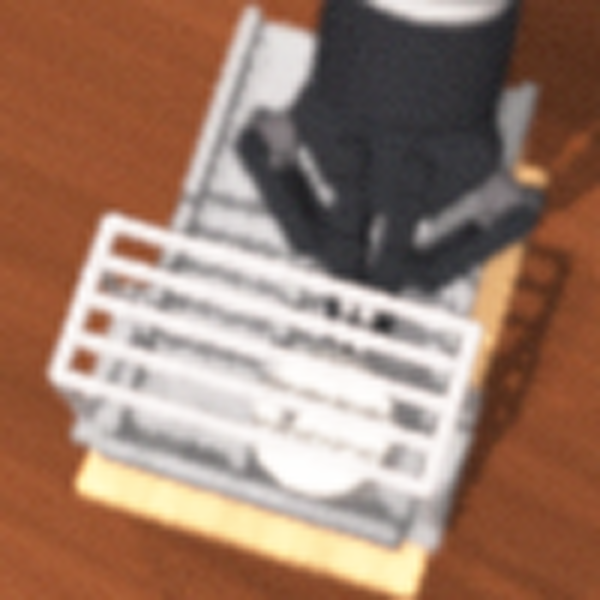

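View pics/wb8.png

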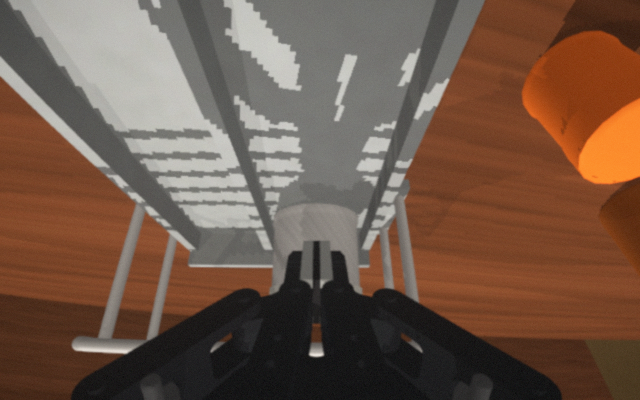

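Run:
```python
from h import *
S=cam("scene");a=cv2.imread("pics/s8.png")
th=np.linspace(0,2*np.pi,60)
a=cv2.resize(a[200:300,285:385],None,fx=6,fy=6,interpolation=cv2.INTER_CUBIC)
for x,col in ((-.045,(0,255,0)),(-.028,(0,0,255))):
    P=np.c_[x+.028*np.cos(th),.028+.028*np.sin(th),.062+0*th]
    for u in proj(S,deck2w(d,P)): cv2.circle(a,tuple(((u+.5-[285,200])*6).astype(int)),1,col,-1)
P=[[x,y,.081] for x in(-.075,) for y in np.linspace(-.076,.076,40)]+[[0,y,.024] for y in np.linspace(-.066,.066,40)]+[[-.2,y,.0] for y in np.linspace(-.066,.066,40)]
for u in proj(S,deck2w(d,P)): cv2.circle(a,tuple(((u+.5-[285,200])*6).astype(int)),1,(255,0,0),-1)
cv2.imwrite("pics/s8o.png",a)
```

```text
(no output)
```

View pics/s8o.png

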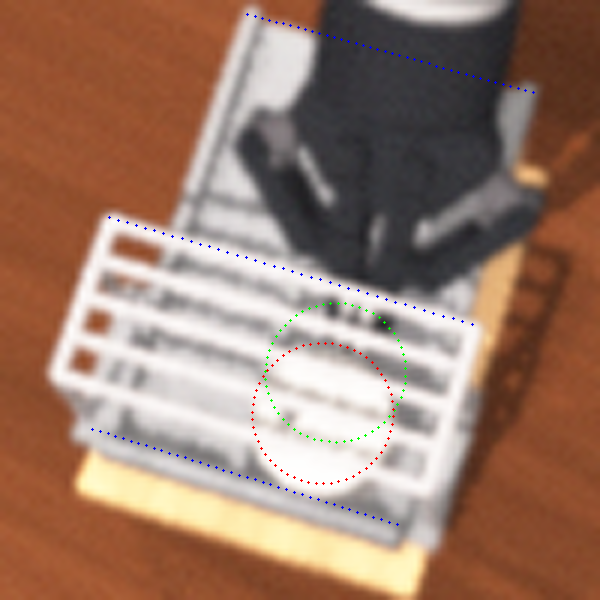

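Run:
```python
from h import *
for n in ("wb7","wb8"):
    z=np.load(n+".npz");W=cam("wrist",(z["p"],z["q"]));a=cv2.imread(f"pics/{n}.png")
    s=3.;o=np.array([180,160]);a=cv2.resize(a[160:360,180:440],None,fx=s,fy=s,interpolation=cv2.INTER_CUBIC)
    dr=lambda P,c:[cv2.circle(a,tuple(((u+.5-o)*s).astype(int)),1,c,-1) for u in proj(W,deck2w(d,P))]
    th=np.linspace(0,2*np.pi,80)
    for x,c in ((-.04,(0,255,0)),(-.028,(0,0,255)),(-.02,(255,0,255))):
        for zz in (0,.062): dr(np.c_[x+.028*np.cos(th),.028+.028*np.sin(th),zz+0*th],c)
    yy=np.linspace(-.06,.06,60); dr(np.c_[0*yy,yy,0*yy],(255,0,0));dr(np.c_[0*yy,yy,0*yy+.024],(255,255,0));dr(np.c_[0*yy-.075,yy,0*yy+.081],(255,255,0))
    cv2.imwrite(f"pics/{n}o.png",a)
```

```text
(no output)
```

View pics/wb8o.png

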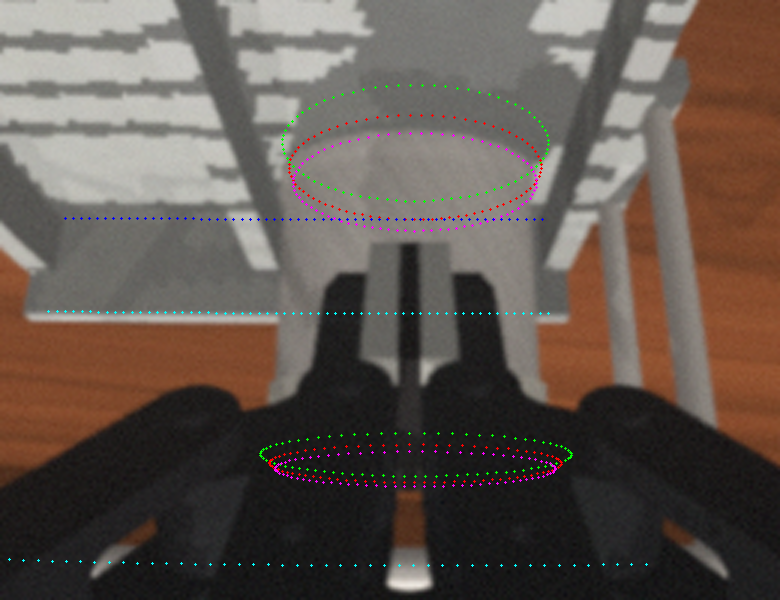

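View pics/wb7o.png

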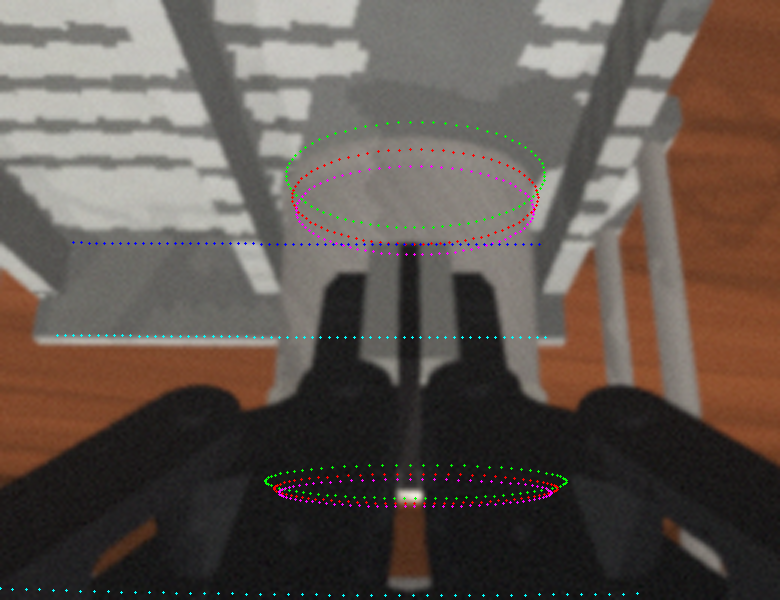

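The wrist overlay shows the back bottom edge of the cup raised by a few mm. The cup is probably against the stop and leaning slightly over it. I'll back off so it settles, then check.

```bash
cat > ov.py <<'E'
from h import *
def ov(n,y0,r,h,xs=(-.04,-.028,-.02),crop=(160,180,200,260),s=3.):
    z=np.load(n+".npz");W=cam("wrist",(z["p"],z["q"]));a=cv2.imread(f"pics/{n}.png")
    v0,u0,hh,ww=crop;o=np.array([u0,v0]);a=cv2.resize(a[v0:v0+hh,u0:u0+ww],None,fx=s,fy=s,interpolation=cv2.INTER_CUBIC)
    dr=lambda P,c:[cv2.circle(a,tuple(((u+.5-o)*s).astype(int)),1,c,-1) for u in proj(W,deck2w(d,P))]
    th=np.linspace(0,2*np.pi,80)
    for x,c in zip(xs,((0,255,0),(0,0,255),(255,0,255))):
        for zz in (0,h): dr(np.c_[x+r*np.cos(th),y0+r*np.sin(th),zz+0*th],c)
    yy=np.linspace(-.06,.06,60); dr(np.c_[0*yy,yy,0*yy],(255,0,0));dr(np.c_[0*yy,yy,0*yy+.024],(255,255,0));dr(np.c_[0*yy-.075,yy,0*yy+.081],(255,255,0))
    cv2.imwrite(f"pics/{n}o.png",a)
E
python3 - <<'E'
from ov import *
g=lambda:(bot.read_position()-np.r_[d[:2],.03])@D
bot.move_linear(dk(-.075,.028,.018),.04);bot.wait(.3);print(g(),bot.read_ft_force()@D)
snap("wb9");shot("scene","s9");print(bot.read_clock());ov("wb9",.028,.028,.062)
S=cam("scene");a=cv2.imread("pics/s9.png")
cv2.imwrite("pics/s9c.png",cv2.resize(a[200:300,285:385],None,fx=6,fy=6,interpolation=cv2.INTER_CUBIC))
E
```

```text
[-0.07490051  0.0280228   0.01794146] [-0.54511249  0.57487962 -0.6220531 ]
20.4
```

View pics/wb9o.png

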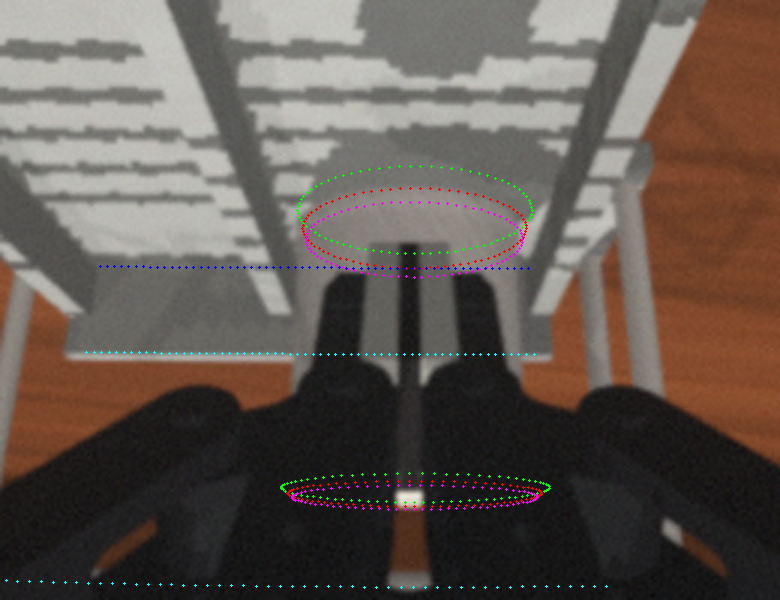

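View pics/s9c.png

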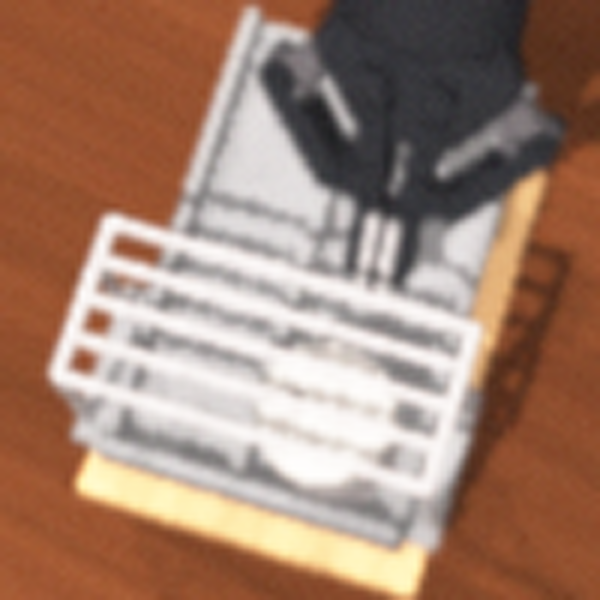

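It has settled. I'll give one more low, firmer push with the contact below the 24 mm stop height, so it can't tip, to confirm it's home.

Run:
```python
from ov import *
g=lambda:(bot.read_position()-np.r_[d[:2],.03])@D
bot.move_linear(dk(-.085,.028,.0125),.05,rotation=q4(push_rot(D,-1,48)));print(g(),bot.read_ft_force()@D)
r=bot.move_linear(dk(-.042,.028,.0125),.02,until_force=5);print(r,g(),bot.read_ft_force()@D)
snap("wb10");shot("scene","s10");print(bot.read_clock());ov("wb10",.028,.028,.062)
a=cv2.imread("pics/s10.png")
cv2.imwrite("pics/s10c.png",cv2.resize(a[200:300,285:385],None,fx=6,fy=6,interpolation=cv2.INTER_CUBIC))
```

```text
[-0.08552408  0.02810089  0.01185074] [ 0.17077875 -0.24511328 -0.40772258]
False [-0.04225478  0.02801113  0.01240632] [-4.62468326 -0.05203165  2.10436077]
23.175
```

View pics/wb10o.png

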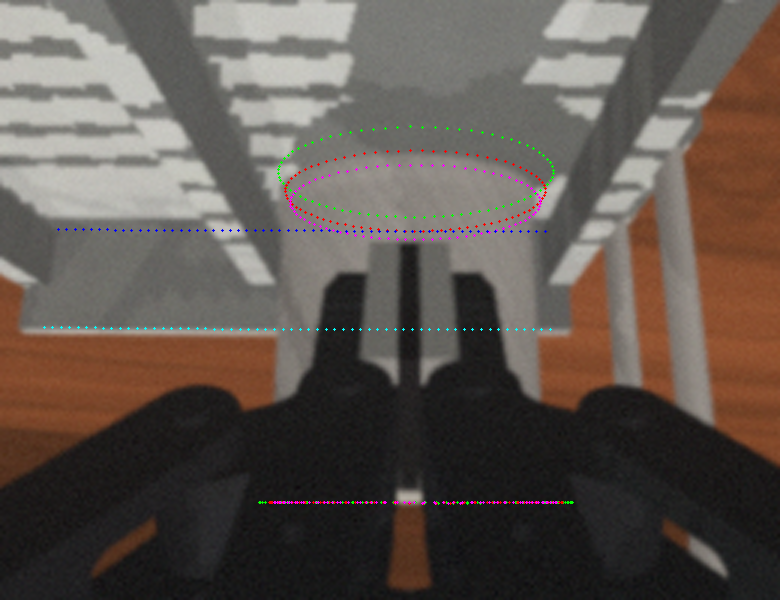

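View pics/s10c.png

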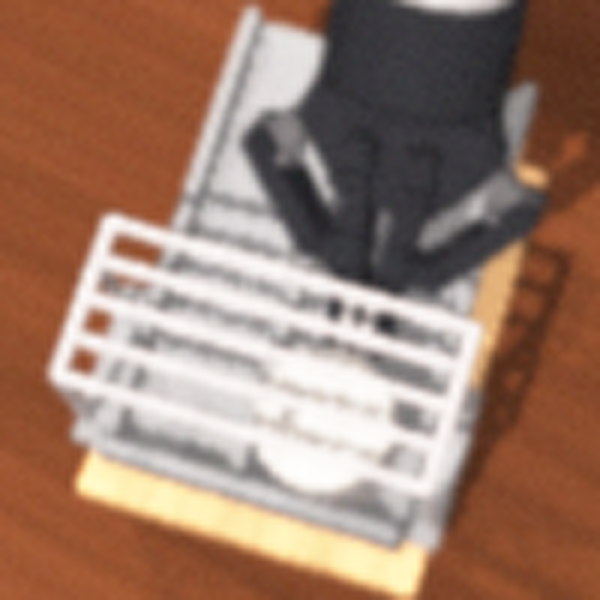

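Run:
```python
from h import *
k=bot.calibration("wrist");H=np.linalg.inv(np.array(k["hand_eye"]))
C=(np.array(k["mtx"]),k["k1"],H)
for y in (0,-.005,-.01,-.019): print(y,proj(C,[[0,y,0],[0,y,.011],[0.01,y,.011]]).round(1).tolist())
p=bot.read_position()
print("mom",bot.read_moment(),bot.read_ft_force()@D)
```

```text
0 [[318.1, 237.5], [318.2, 220.4], [335.3, 220.4]]
-0.005 [[318.2, 241.3], [318.2, 223.9], [335.9, 223.9]]
-0.01 [[318.2, 245.4], [318.3, 227.6], [336.4, 227.6]]
-0.019 [[318.3, 253.4], [318.4, 234.8], [337.4, 234.8]]
mom [-0.20561945  0.70426315 -0.00839312] [-5.00248582 -0.09703689  2.33485375]
```

Run:
```python
from ov import *
g=lambda:(bot.read_position()-np.r_[d[:2],.03])@D
f=lambda:(bot.read_ft_force()@D,bot.read_moment()@D)
print(f())
bot.move_linear(dk(-.046,.028,.0125),.05);print(f())
bot.move_linear(dk(-.05,.028,.0125),.05);print(f())
bot.move_linear(dk(-.10,.028,.0125),.1);print(f())
snap("wb11");print(bot.read_clock());ov("wb11",.028,.028,.062)
```

```text
(array([-5.00248582, -0.09703689,  2.33485375]), array([-0.05874603,  0.73095038, -0.02443015]))
(array([ 0.40092973, -0.00860346,  0.77718628]), array([-0.00142356,  0.5344743 , -0.02298616]))
(array([-0.72755492, -0.51451779, -0.2485436 ]), array([ 0.0501802 ,  0.54048784, -0.02490891]))
(array([ 0.45094171,  0.71966631, -0.35045492]), array([0.00697307, 0.53335353, 0.06375279]))
24.375
```

View pics/wb11o.png

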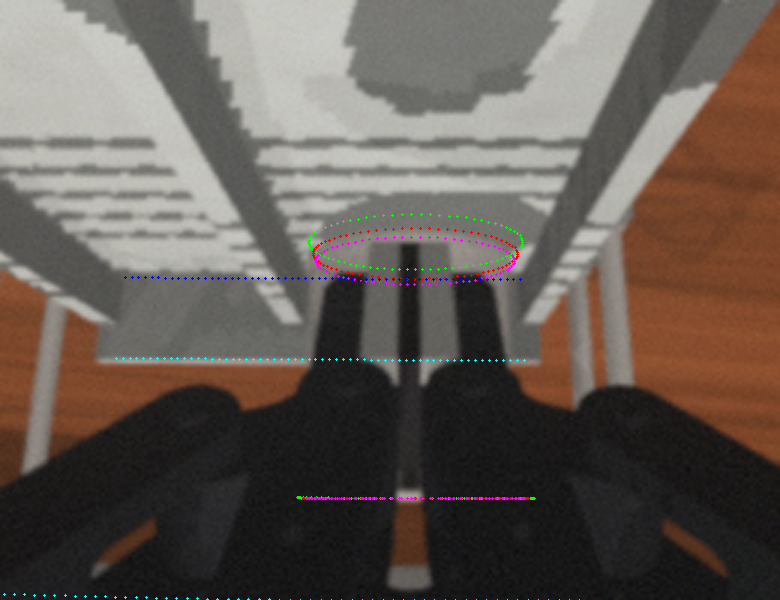

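The big cup is at the stop: the wrist overlay gives about x = -26 to -28, a 5 N reaction was felt, and it stayed put when I backed off. Next is the small cup.

Run:
```python
from ov import *
bot.move_linear(dk(-.2,.028,.06),.2)
bot.move_linear(dk(-.22,.0,.13),.2)
c=np.array([.4235,-.303]);M=q4(down(d[2]+np.pi))
bot.move_pose(np.r_[c,.2],M);bot.set_gripper(1.0)
snap("ws1");print(bot.read_position(),bot.search_frame("wrist","small_cup_center"))
shot("top","t12");shot("scene","s12");print(bot.read_clock())
b=cv2.imread("pics/ws1.png");z=np.load("ws1.npz");C=cam("wrist",(z["p"],z["q"]))
hsv=cv2.cvtColor(b,cv2.COLOR_BGR2HSV);m=((hsv[...,1]<30)&(hsv[...,2]>215)).astype(np.uint8)
m[:, :270]=0;m[:,370:]=0;m[250:]=0
m=cv2.morphologyEx(m,cv2.MORPH_CLOSE,np.ones((9,9)))
cc=max(cv2.findContours(m,0,2)[0],key=cv2.contourArea);e=cv2.fitEllipse(cc);print(e,back(C,e[0],.052))
a=cv2.imread("pics/s12.png");t=cv2.imread("pics/t12.png")
cv2.imwrite("pics/st12.png",np.hstack([cv2.resize(a[200:300,285:385],(400,400),interpolation=2),cv2.resize(t[125:225,245:345],(400,400),interpolation=2)]))
```

```text
[ 0.42349902 -0.30305942  0.19999516] [{'bbox': [344.9, 85.5, 48.0, 40.7], 'confidence': 0.8}, {'bbox': [295.1, 145.6, 39.3, 46.8], 'confidence': 0.75}]
27.775
((314.00048828125, 174.5189971923828), (38.878719329833984, 39.66975784301758), 89.5335464477539) [ 0.42473687 -0.30656541  0.052     ]
```

View pics/ws1.png

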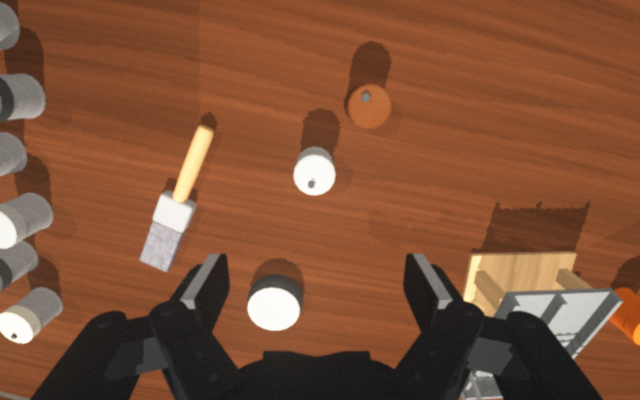

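View pics/st12.png

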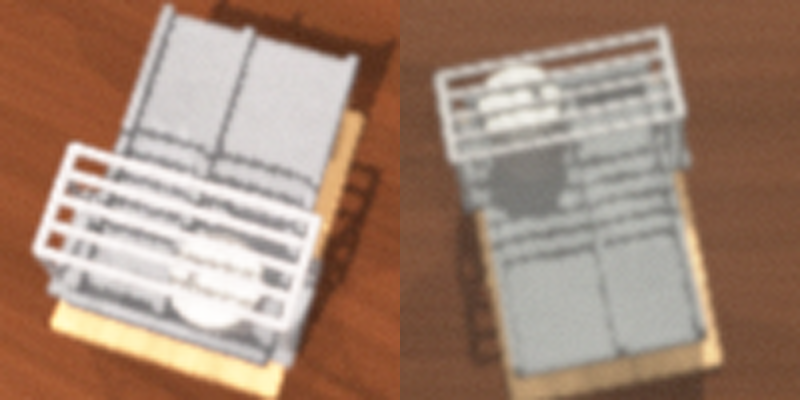

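```bash
python3 - <<'E'
from ov import *
for c,n,(v0,u0),f in (("top","t12",(125,245),6),("scene","s12",(200,285),6)):
    C=cam(c);a=cv2.imread(f"pics/{n}.png");a=cv2.resize(a[v0:v0+100,u0:u0+100],None,fx=f,fy=f,interpolation=2)
    th=np.linspace(0,2*np.pi,60);yy=np.linspace(-.076,.076,50)
    sh={"top":(.45,-.75),"scene":(.69,1.23)}[c]
    dr=lambda P,col:[cv2.circle(a,tuple(((u-np.array(sh)*sg+.5-[u0,v0])*f).astype(int)),1,col,-1) for u in proj(C,deck2w(d,P))]
    sg=-1
    dr(np.c_[-.028+.028*np.cos(th),.028+.028*np.sin(th),.062+0*th],(0,0,255));dr(np.c_[0*yy-.075,yy,0*yy+.081],(255,0,0));dr(np.c_[0*yy-.2,yy,0*yy],(255,0,0))
    dr(np.c_[0*yy,yy,0*yy+.024],(255,0,0))
    cv2.imwrite(f"pics/{n}o.png",a)
E
python3 -c "
import cv2,numpy as np
cv2.imwrite('pics/o12.png',np.hstack([cv2.resize(cv2.imread('pics/%s12o.png'%c),(400,400)) for c in 'ts']))"
```

```text
(no output)
```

View pics/o12.png

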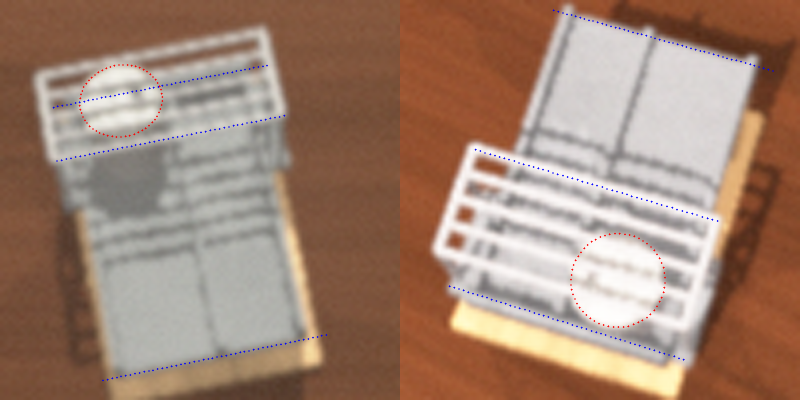

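The overlays in the top and scene views put the big cup home. The small cup's lid in the wrist view is at (314,174), so it stands at (0.425, -0.3065). Pick it.

Run:
```python
from ov import *
g=lambda:(bot.read_position()-np.r_[d[:2],.03])@D
c=np.array([.425,-.3065]);M=q4(down(d[2]+np.pi))
bot.move_linear(np.r_[c,.1],.2)
print(bot.move_linear(np.r_[c,.019],.1,until_force=8))
bot.set_gripper(0.0,45);print(bot.read_gripper_width(),bot.read_position())
bot.move_linear(np.r_[c,.2],.2)
print(bot.read_gripper_width(),bot.read_ft_force())
bot.move_pose(dk(-.135,-.035,.12),q4(place_rot(D,-1)));print(g())
bot.move_linear(dk(-.135,-.035,.045),.12);e=g();print(e)
y=-.035-.035-e[1];x=-.135-.135-e[0]
bot.move_linear(dk(x,y,.032),.05);print(g())
print(bot.move_linear(dk(x,y,.012),.03,until_force=3),g(),bot.read_ft_force())
snap("ws2");print(bot.read_clock())
```

```text
False
0.48806452265812106 [ 0.4253441  -0.30647783  0.01974502]
0.48522460192174705 [ 0.17574652  0.34211791 -2.12604587]
[-0.13546003 -0.03622287  0.11981926]
[-0.13474377 -0.0356437   0.04592174]
[-0.13552765 -0.03418359  0.03160296]
True [-0.13465073 -0.03434169  0.02033669] [0.80987532 2.07218704 3.94010154]
33.925
```

View pics/ws2.png

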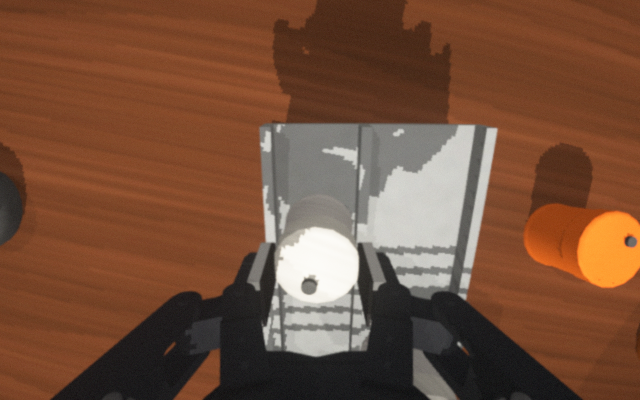

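Run:
```python
from ov import *
g=lambda:(bot.read_position()-np.r_[d[:2],.03])@D
bot.set_gripper(0.85)
e=g();bot.move_linear(dk(e[0],e[1],.10),.15)
bot.set_gripper(0.0)
for a in (50,54,58):
    for x in (-.2,-.085,-.03):
        j=bot.solve_ik(dk(x,-.035,.018),q4(push_rot(D,-1,a)));print(a,x,None if j is None else j.round(2))
bot.move_pose(dk(-.215,-.035,.09),q4(push_rot(D,-1,45)))
snap("ws3");print(bot.read_clock(),g())
```

```text
50 -0.2 [-0.44  0.11 -1.09 -0.14  0.35 -0.54]
50 -0.085 [-0.28  0.33 -0.9  -0.21  0.27 -0.4 ]
50 -0.03 [-0.23  0.43 -0.79 -0.21  0.24 -0.36]
54 -0.2 [-0.47  0.12 -1.16 -0.27  0.4  -0.55]
54 -0.085 [-0.3   0.35 -0.97 -0.36  0.31 -0.4 ]
54 -0.03 [-0.25  0.44 -0.86 -0.36  0.27 -0.35]
58 -0.2 [-0.51  0.15 -1.23 -0.42  0.46 -0.56]
58 -0.085 [-0.32  0.37 -1.03 -0.52  0.35 -0.4 ]
58 -0.03 [-0.26  0.46 -0.92 -0.51  0.31 -0.35]
36.7667 [-0.21357499 -0.03603558  0.09164508]
```

View pics/ws3.png

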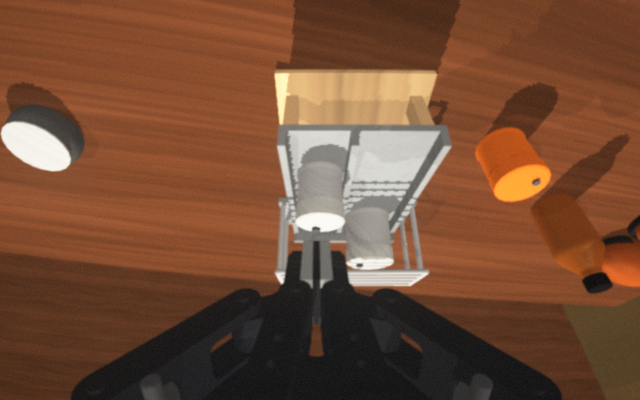

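Both cups stand upright, the small one in its lane and the big one home under the guard. Push the small one part way and look.

Run:
```python
from ov import *
g=lambda:(bot.read_position()-np.r_[d[:2],.03])@D
bot.move_linear(dk(-.2,-.035,.035),.12)
bot.move_linear(dk(-.19,-.035,.015),.08,rotation=q4(push_rot(D,-1,50)));e=g();print(e,bot.read_ft_force()@D)
r=bot.move_linear(dk(-.055,-.035,.015),.05,until_force=10);print(r,g(),bot.read_ft_force()@D)
snap("ws4");shot("scene","s14");print(bot.read_clock());ov("ws4",-.035,.022,.052,xs=(-.04,-.03,-.022))
a=cv2.imread("pics/s14.png")
cv2.imwrite("pics/s14c.png",cv2.resize(a[200:300,285:385],None,fx=6,fy=6,interpolation=cv2.INTER_CUBIC))
```

```text
[-0.18983262 -0.0353155   0.01556095] [0.11913377 0.26625578 1.21114915]
False [-0.05510472 -0.03501757  0.01498774] [-0.06316315  1.20420367  0.98015285]
40.775
```

View pics/ws4o.png

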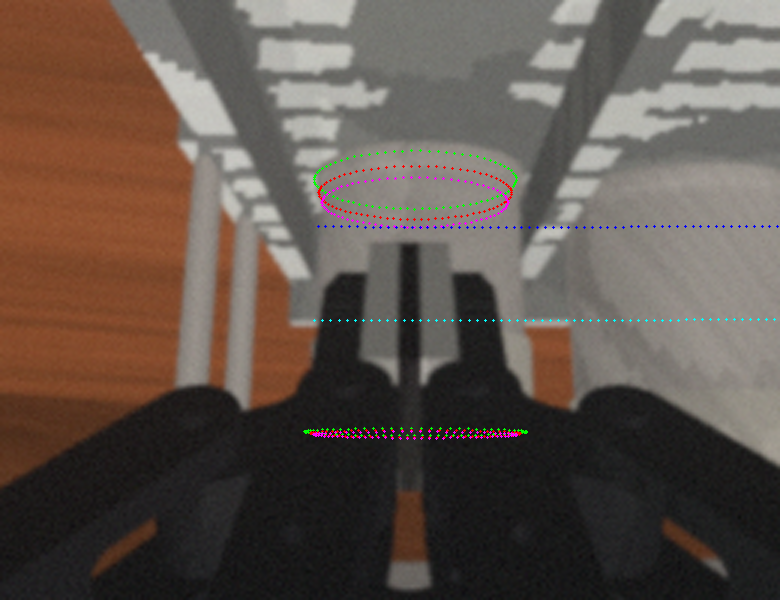

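View pics/s14c.png

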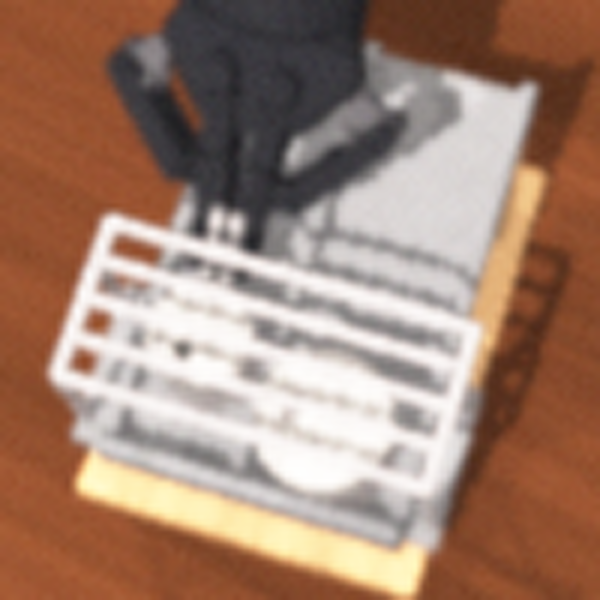

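Run:
```python
from ov import *
g=lambda:(bot.read_position()-np.r_[d[:2],.03])@D
r=bot.move_linear(dk(-.045,-.035,.016),.03,rotation=q4(push_rot(D,-1,57)),until_force=8);print(r,g(),bot.read_ft_force()@D)
r=r or bot.move_linear(dk(-.032,-.035,.016),.015,until_force=4);print(r,g(),bot.read_ft_force()@D)
snap("ws5");shot("scene","s15");print(bot.read_clock());ov("ws5",-.035,.022,.052,xs=(-.04,-.03,-.022))
a=cv2.imread("pics/s15.png")
cv2.imwrite("pics/s15c.png",cv2.resize(a[200:300,285:385],None,fx=6,fy=6,interpolation=cv2.INTER_CUBIC))
```

```text
False [-0.04513774 -0.03499099  0.015614  ] [ 0.11601942  0.46571624 -0.19363735]
False [-0.03200547 -0.03502051  0.01602998] [-0.51986109  0.94959465  0.77696157]
42.375
```

View pics/ws5o.png

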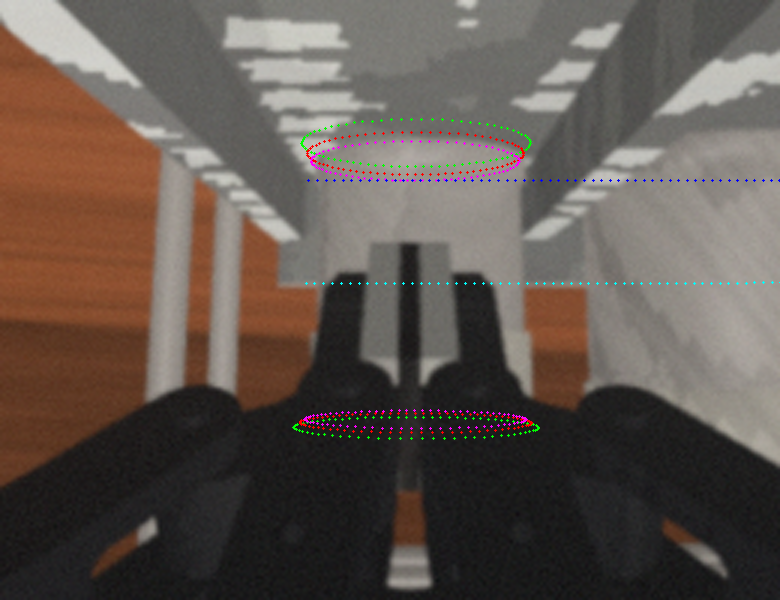

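View pics/s15c.png

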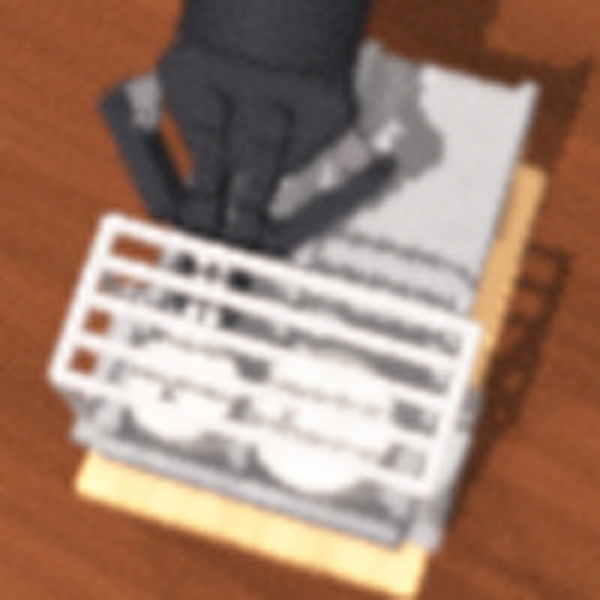

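The small cup is at about x = -33, roughly 10 mm short. I'll keep creeping with force monitoring.

Run:
```python
from ov import *
g=lambda:(bot.read_position()-np.r_[d[:2],.03])@D
f=lambda:(np.round(bot.read_ft_force()@D,2),np.round(bot.read_moment()@D,3))
print(f())
for x,z in ((-.028,.018),(-.024,.020)):
    r=bot.move_linear(dk(x,-.035,z),.015,rotation=q4(push_rot(D,-1,58)),until_force=4);print(r,g(),f())
    if r: break
snap("ws6");shot("scene","s16");print(bot.read_clock());ov("ws6",-.035,.022,.052,xs=(-.04,-.03,-.022))
a=cv2.imread("pics/s16.png")
cv2.imwrite("pics/s16c.png",cv2.resize(a[200:300,285:385],None,fx=6,fy=6,interpolation=cv2.INTER_CUBIC))
```

```text
(array([ 0.18,  0.03, -0.19]), array([0.013, 0.622, 0.024]))
False [-0.02811438 -0.03493975  0.01769076] (array([ 0.15,  0.65, -0.68]), array([ 0.019,  0.765, -0.01 ]))
True [-0.02555512 -0.03470998  0.01846412] (array([-3.43,  0.61,  1.97]), array([ 0.003,  0.777, -0.014]))
43.2333
```

View pics/ws6o.png

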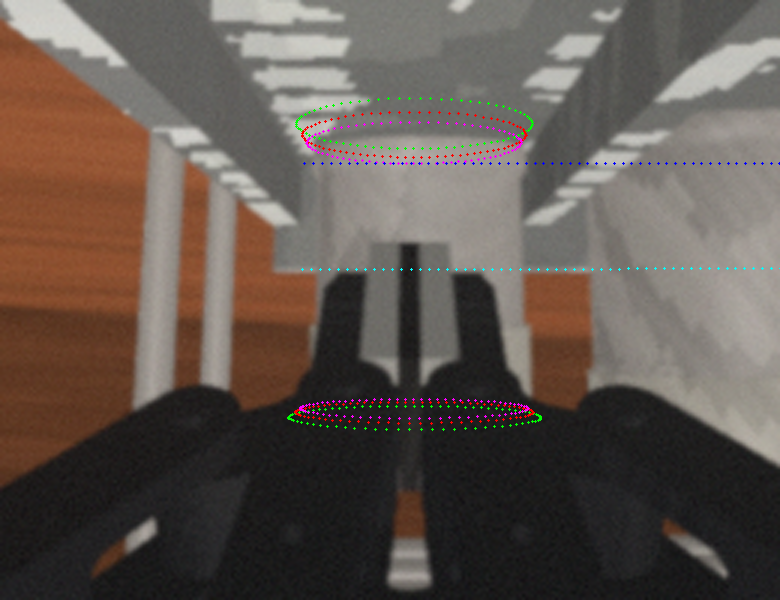

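View pics/s16c.png

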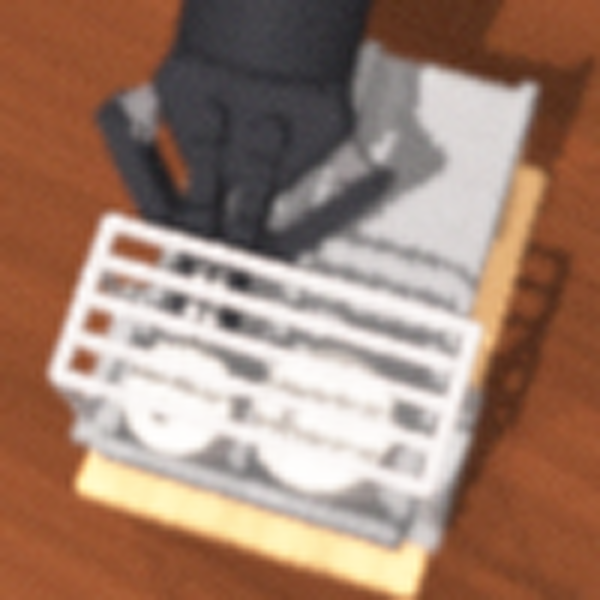

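```bash
cat > ovs.py <<'E'
from h import *
def ovs(n,out,xs=(-.022,-.027)):
    C=cam("scene");a=cv2.imread(f"pics/{n}.png");u0,v0,f=285,200,7
    a=cv2.resize(a[v0:v0+85,u0:u0+100],None,fx=f,fy=f,interpolation=2)
    th=np.linspace(0,2*np.pi,80)
    def dr(P,col):
        for u in proj(C,deck2w(d,P)): cv2.circle(a,tuple(((u+[.69,1.23]+.5-[u0,v0])*f).astype(int)),1,col,-1)
    dr(np.c_[-.028+.028*np.cos(th),.028+.028*np.sin(th),.062+0*th],(0,0,255))
    for x,c in zip(xs,((0,0,255),(0,255,0))): dr(np.c_[x+.022*np.cos(th),-.035+.022*np.sin(th),.052+0*th],c)
    cv2.imwrite(f"pics/{out}.png",a)
E
python3 -c "
from ovs import *
ovs('s16','s16o')"
```

```text
(no output)
```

View pics/s16o.png

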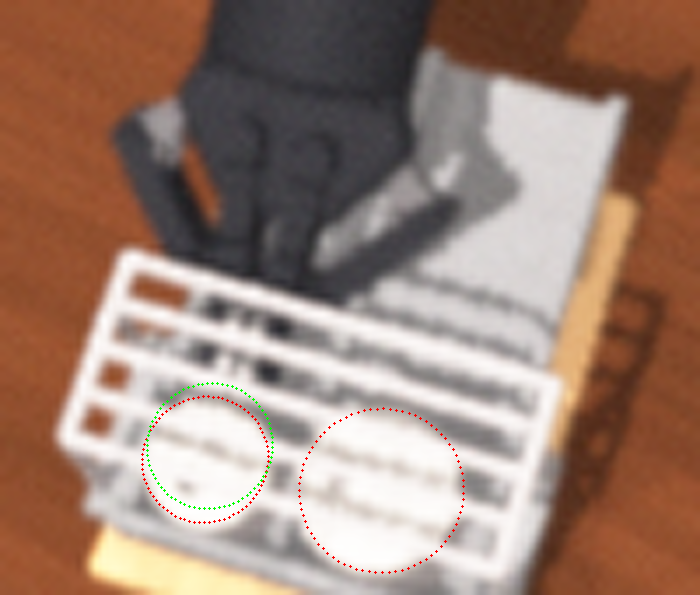

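The small cup meets the stop: 3.4 N reaction, lid at or just past its predicted home circle. Back off gently and check that it sits flat.

Run:
```python
from ov import *
from ovs import ovs
g=lambda:(bot.read_position()-np.r_[d[:2],.03])@D
bot.move_linear(dk(-.05,-.035,.017),.04);bot.wait(.3)
bot.move_linear(dk(-.11,-.035,.02),.1,rotation=q4(push_rot(D,-1,50)))
snap("ws7");print(g(),bot.read_clock());ov("ws7",-.035,.022,.052,xs=(-.04,-.03,-.022))
bot.move_linear(dk(-.2,-.035,.06),.2)
snap("ws8");shot("scene","s17");shot("top","t17");print(bot.read_clock());ov("ws8",-.035,.022,.052,xs=(-.04,-.03,-.022));ovs("s17","s17o")
```

```text
[-0.10980646 -0.03499705  0.01982155] 45.0917
45.8833
```

View pics/ws7o.png

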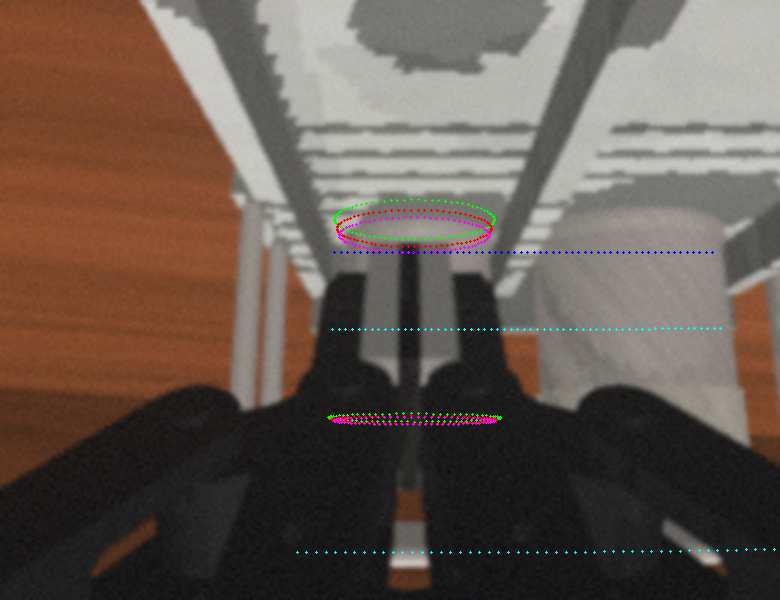

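View pics/s17o.png

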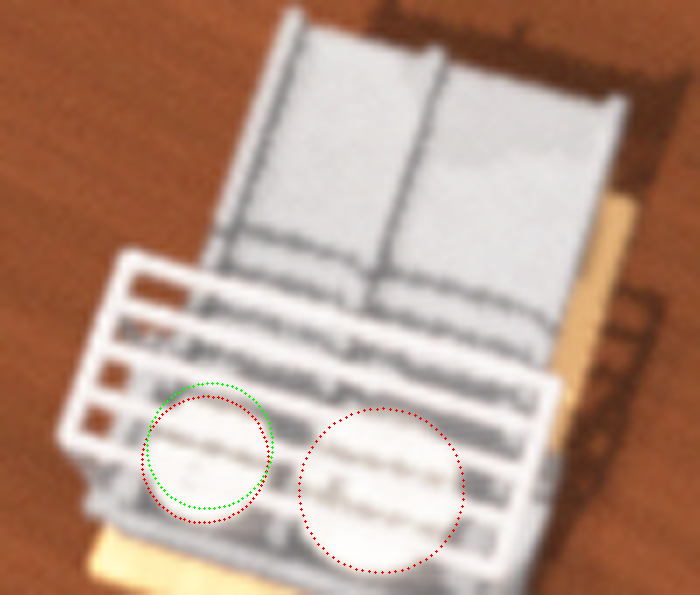

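View pics/ws8.png

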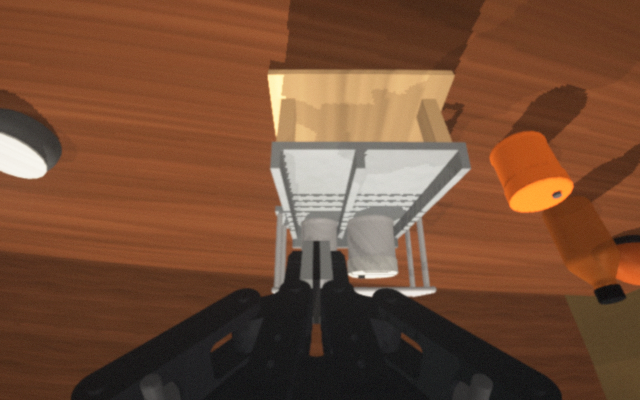

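Run:
```python
from ov import *
bot.move_linear(dk(-.125,-.003,.045),.2)
snap("ws9");print(bot.read_clock())
import ov as O
ov("ws9",-.035,.022,.052,xs=(-.04,-.03,-.022),crop=(170,200,150,250))
a=cv2.imread("pics/t17.png");C=cam("top");u0,v0,f=245,125,7
a=cv2.resize(a[v0:v0+60,u0:u0+90],None,fx=f,fy=f,interpolation=2);th=np.linspace(0,2*np.pi,80)
def dr(P,col):
    for u in proj(C,deck2w(d,P)): cv2.circle(a,tuple(((u+[.45,-.75]+.5-[u0,v0])*f).astype(int)),1,col,-1)
dr(np.c_[-.028+.028*np.cos(th),.028+.028*np.sin(th),.062+0*th],(0,0,255));dr(np.c_[-.022+.022*np.cos(th),-.035+.022*np.sin(th),.052+0*th],(0,0,255))
cv2.imwrite("pics/t17o.png",a)
```

```text
46.5
```

View pics/ws9o.png

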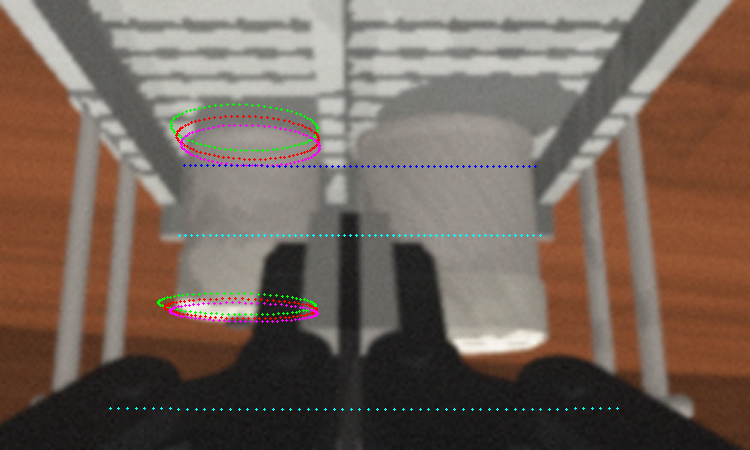

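View pics/t17o.png

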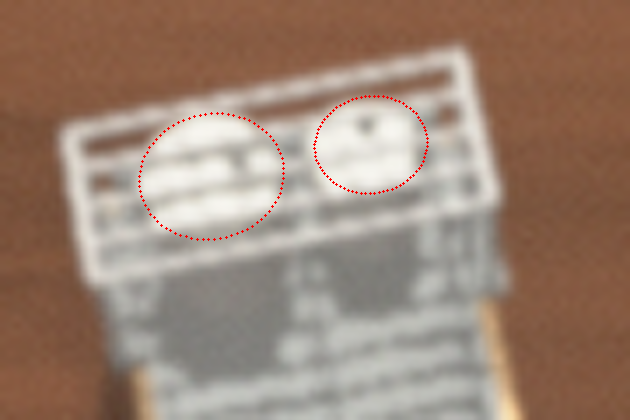

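All the views put both cups within about 2 mm of home. I'll do one more nudge of the small cup from a different finger angle, as an independent check that the contact was the stop and not the guard wire.

Run:
```python
from ov import *
from ovs import ovs
g=lambda:(bot.read_position()-np.r_[d[:2],.03])@D
f=lambda:(np.round(bot.read_ft_force()@D,2),np.round(bot.read_moment()@D,3))
bot.move_linear(dk(-.125,-.035,.045),.2)
bot.move_linear(dk(-.06,-.035,.021),.1,rotation=q4(push_rot(D,-1,60)))
bot.move_linear(dk(-.034,-.035,.021),.06);print(f())
r=bot.move_linear(dk(-.0225,-.035,.021),.015,until_force=3.5);print(r,g(),f())
shot("scene","s18")
bot.move_linear(dk(-.05,-.035,.02),.05)
bot.move_linear(dk(-.11,-.035,.03),.12,rotation=q4(push_rot(D,-1,50)))
bot.move_linear(dk(-.125,-.003,.045),.15)
snap("ws10");print(bot.read_clock());ov("ws10",-.035,.022,.052,xs=(-.04,-.03,-.022),crop=(170,200,150,250))
bot.move_linear(dk(-.22,-.0,.12),.25)
shot("scene","s19");shot("top","t19");ovs("s19","s19o");ovs("s18","s18o");print(bot.read_clock())
```

```text
(array([0.02, 0.16, 0.46]), array([-0.019,  0.697,  0.025]))
True [-0.02569499 -0.03501293  0.02076892] (array([-4.15,  0.14,  3.7 ]), array([-0.009,  0.455, -0.094]))
50.6167
51.35
```

View pics/ws10o.png

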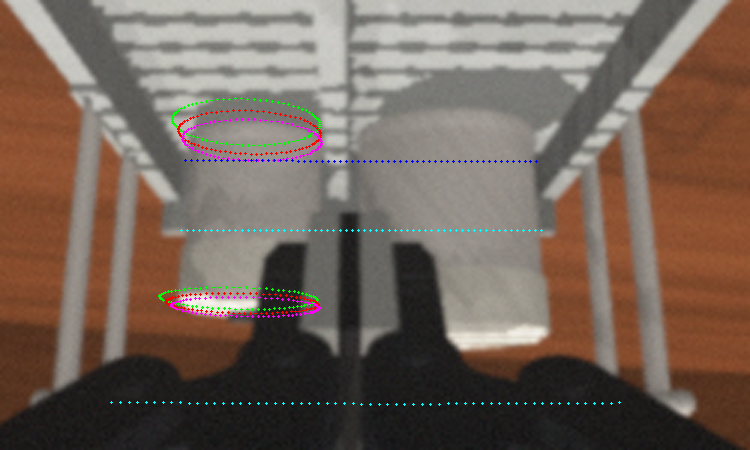

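View pics/s19o.png

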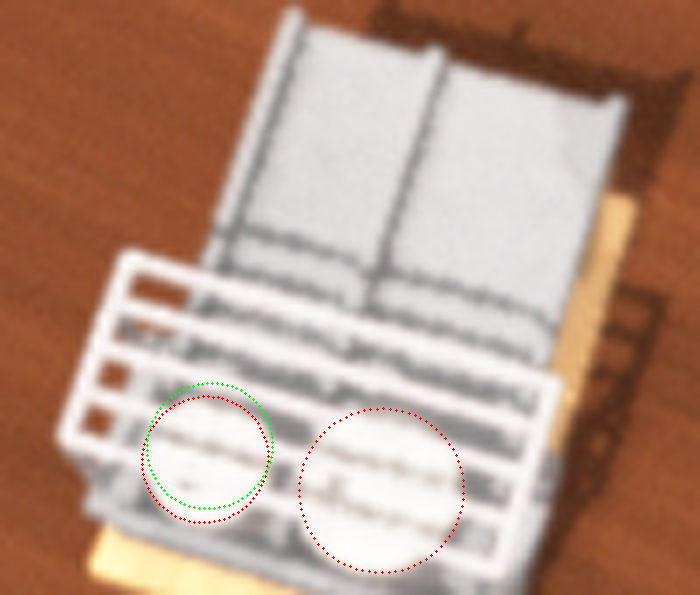

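View pics/t19.png

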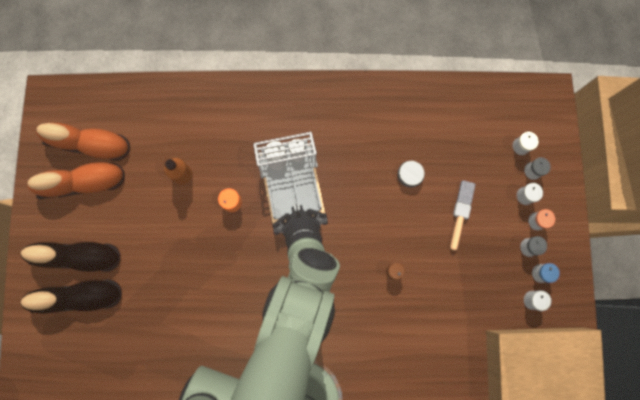

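Both cups stand home in all views and nothing else has moved. The tool is clear of everything, so I'm handing in.

Run:
```python
from h import *
bot.wait(.3);print(bot.read_ft_force(),bot.read_clock());bot.close_job()
```

```text
[ 0.09548182  0.35448735 -0.4545018 ] 51.65
the job is handed in; nothing more can be done
```

I put the large cup in the wide lane and then the small cup in the narrow lane. Each was set upright on the open upper part and pushed under the guard to the stop. The job was handed in at 51.7 s, with the tool clear of everything.

**Last checks:**
- **Position:** both cups looked upright and flat in the final pictures. Most overlays put them within about 2 mm of their nominal rest positions. One wrist view read the small cup about 4 mm short, but later views from a clearer angle did not confirm that.
- **Bystanders:** the bottle, tin, brush and both look-alikes showed in the same places in the last top view.

**Less certain:**
- **Large cup:** during its first push it probably leaned about 5° against the stop. I backed off, it settled flat, and I pushed it home again lower down with about 5 N.
- **Small cup:** the first stop reaction was 3.4 N. A second nudge stopped at the same place, but the moment reading suggests the gripper may have touched the guard or a lane wall with about 5.5 N. So that nudge does not independently confirm the cup is against the stop. I rely on the pictures for that.

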